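# Close gapped pot-core chokes and weight them for gluing

### The job

Set the lower pot-core half that still stands on the bench onto the gluing board beside the others, then close every choke on the board: one gap sheet flat over the lower half's rim, on it an upper half mouth-down, rim squarely over rim with the wire slots of both halves in line, and a steel block as a weight squarely in the middle on top, on any of its faces. Sheets, halves and blocks left over are spares; leave the solder reel and the smaller core half where they are.

Things in the scene. Friction and masses are not known exactly. Their poses are not given: they have to be found in the camera images.
- board: flat plywood gluing board, 120 x 400 mm and 10 mm thick, lying fixed on the bench; origin at the centre of its underside, y along its length. The lower core halves belong on it
- lower1: lower half of a dark grey ferrite pot core, copper coil inside, mouth-up, on the board (one of lower1 and lower2 may be absent): round cup 66 mm across, 28 mm high, wall 5.5 mm, centre post level with the rim, coil 3.5 mm below it. Loose, 0.42 kg. Origin at the centre of its underside, z up; two 14 mm wide wire slots through the wall at its +x and -x sides
- lower2: lower half of a dark grey ferrite pot core, copper coil inside, mouth-up, on the board (one of lower1 and lower2 may be absent): round cup 66 mm across, 28 mm high, wall 5.5 mm, centre post level with the rim, coil 3.5 mm below it. Loose, 0.42 kg. Origin at the centre of its underside, z up; two 14 mm wide wire slots through the wall at its +x and -x sides
- lower3: lower half of a dark grey ferrite pot core, copper coil inside, mouth-up, at first on the bench off the board: round cup 66 mm across, 28 mm high, wall 5.5 mm, centre post level with the rim, coil 3.5 mm below it. Loose, 0.42 kg. Origin at the centre of its underside, z up; two 14 mm wide wire slots through the wall at its +x and -x sides
- upper1: upper half of a ferrite pot core, no coil, lying mouth-down: dark grey cup 66 mm across, 28 mm high, wall 5.5 mm, flat back on top, 0.24 to 0.32 kg. Origin at the centre of its mouth (underside as it lies), z up to its back; two 14 mm wide wire slots through the wall at its +x and -x sides, seen from above as notches
- upper2: upper half of a ferrite pot core, no coil, lying mouth-down: dark grey cup 66 mm across, 28 mm high, wall 5.5 mm, flat back on top, 0.24 to 0.32 kg. Origin at the centre of its mouth (underside as it lies), z up to its back; two 14 mm wide wire slots through the wall at its +x and -x sides, seen from above as notches
- upper3: upper half of a ferrite pot core, no coil, lying mouth-down: dark grey cup 66 mm across, 28 mm high, wall 5.5 mm, flat back on top, 0.24 to 0.32 kg. Origin at the centre of its mouth (underside as it lies), z up to its back; two 14 mm wide wire slots through the wall at its +x and -x sides, seen from above as notches
- sheet1: gap sheet: round disc of brown phenolic-paper board, 66 mm across and 4 mm thick, 25 g, flat and loose on the bench, both faces alike. Origin at its centre, z across its thickness
- sheet2: gap sheet: round disc of brown phenolic-paper board, 66 mm across and 4 mm thick, 25 g, flat and loose on the bench, both faces alike. Origin at its centre, z across its thickness
- sheet3: gap sheet: round disc of brown phenolic-paper board, 66 mm across and 4 mm thick, 25 g, flat and loose on the bench, both faces alike. Origin at its centre, z across its thickness
- weight1: weight: plain ground steel block 60 x 40 x 25 mm (along its x, y, z), about 0.47 kg, lying flat on the bench. Origin at its centre. If it is knocked over, any face may serve as its foot
- weight2: weight: plain ground steel block 60 x 40 x 25 mm (along its x, y, z), about 0.47 kg, lying flat on the bench. Origin at its centre. If it is knocked over, any face may serve as its foot
- weight3: weight: plain ground steel block 60 x 40 x 25 mm (along its x, y, z), about 0.47 kg, lying flat on the bench. Origin at its centre. If it is knocked over, any face may serve as its foot
- solder_reel: bystander: reel of solder, 54 mm across, 38 mm high, beyond the task's things; origin at the centre of its underside
- small_core: bystander: a core half of another, smaller size, 42 mm across and 15 mm high, mouth-down beyond the task's things; origin at the centre of its underside

How it is judged (in metres and radians):
At the end, for the whole second after the job is handed in: On every lower half, upright on the board: gap sheet on the rim (within 6 mm), upper half mouth-down on it (within 5 mm, slots in line within 0.2 rad), block on top resting on a face (within 10 mm); each flat within 0.06 rad, heights within 3 mm, all at rest (z of lower1 in the frame of board between 0.006 and 0.014 m and x of lower1 in the frame of board between -0.06 and 0.06 m and y of lower1 in the frame of board between -0.2 and 0.2 m and angle between each of lower1, lower2, lower3's own z axis and vertical below 0.06 rad and ((horizontal distance between sheet1 and lower1 below 0.006 m and z of sheet1 in the frame of lower1 between 0.027 and 0.033 m and angle between the z axis of sheet1 and the z axis of lower1, either way round below 0.06 rad) or (horizontal distance between sheet2 and lower1 below 0.006 m and z of sheet2 in the frame of lower1 between 0.027 and 0.033 m and angle between the z axis of sheet2 and the z axis of lower1, either way round below 0.06 rad) or (horizontal distance between sheet3 and lower1 below 0.006 m and z of sheet3 in the frame of lower1 between 0.027 and 0.033 m and angle between the z axis of sheet3 and the z axis of lower1, either way round below 0.06 rad)) and ((horizontal distance between upper1 and lower1 below 0.005 m and z of upper1 in the frame of lower1 between 0.029 and 0.035 m and angle between the z axis of upper1 and the z axis of lower1, either way round below 0.06 rad and angle between the x axis of upper1 and the x axis of lower1, either way round below 0.2 rad) or (horizontal distance between upper2 and lower1 below 0.005 m and z of upper2 in the frame of lower1 between 0.029 and 0.035 m and angle between the z axis of upper2 and the z axis of lower1, either way round below 0.06 rad and angle between the x axis of upper2 and the x axis of lower1, either way round below 0.2 rad) or (horizontal distance between upper3 and lower1 below 0.005 m and z of upper3 in the frame of lower1 between 0.029 and 0.035 m and angle between the z axis of upper3 and the z axis of lower1, either way round below 0.06 rad and angle between the x axis of upper3 and the x axis of lower1, either way round below 0.2 rad)) and ((horizontal distance between weight1 and lower1 below 0.01 m and z of weight1 in the frame of lower1 between 0.0695 and 0.0755 m and angle between the z axis of weight1 and the z axis of lower1, either way round below 0.06 rad) or (horizontal distance between weight1 and lower1 below 0.01 m and z of weight1 in the frame of lower1 between 0.077 and 0.083 m and angle between the y axis of weight1 and the z axis of lower1, either way round below 0.06 rad) or (horizontal distance between weight1 and lower1 below 0.01 m and z of weight1 in the frame of lower1 between 0.087 and 0.093 m and angle between the x axis of weight1 and the z axis of lower1, either way round below 0.06 rad) or (horizontal distance between weight2 and lower1 below 0.01 m and z of weight2 in the frame of lower1 between 0.0695 and 0.0755 m and angle between the z axis of weight2 and the z axis of lower1, either way round below 0.06 rad) or (horizontal distance between weight2 and lower1 below 0.01 m and z of weight2 in the frame of lower1 between 0.077 and 0.083 m and angle between the y axis of weight2 and the z axis of lower1, either way round below 0.06 rad) or (horizontal distance between weight2 and lower1 below 0.01 m and z of weight2 in the frame of lower1 between 0.087 and 0.093 m and angle between the x axis of weight2 and the z axis of lower1, either way round below 0.06 rad) or (horizontal distance between weight3 and lower1 below 0.01 m and z of weight3 in the frame of lower1 between 0.0695 and 0.0755 m and angle between the z axis of weight3 and the z axis of lower1, either way round below 0.06 rad) or (horizontal distance between weight3 and lower1 below 0.01 m and z of weight3 in the frame of lower1 between 0.077 and 0.083 m and angle between the y axis of weight3 and the z axis of lower1, either way round below 0.06 rad) or (horizontal distance between weight3 and lower1 below 0.01 m and z of weight3 in the frame of lower1 between 0.087 and 0.093 m and angle between the x axis of weight3 and the z axis of lower1, either way round below 0.06 rad)) and z of lower2 in the frame of board between 0.006 and 0.014 m and x of lower2 in the frame of board between -0.06 and 0.06 m and y of lower2 in the frame of board between -0.2 and 0.2 m and ((horizontal distance between sheet1 and lower2 below 0.006 m and z of sheet1 in the frame of lower2 between 0.027 and 0.033 m and angle between the z axis of sheet1 and the z axis of lower2, either way round below 0.06 rad) or (horizontal distance between sheet2 and lower2 below 0.006 m and z of sheet2 in the frame of lower2 between 0.027 and 0.033 m and angle between the z axis of sheet2 and the z axis of lower2, either way round below 0.06 rad) or (horizontal distance between sheet3 and lower2 below 0.006 m and z of sheet3 in the frame of lower2 between 0.027 and 0.033 m and angle between the z axis of sheet3 and the z axis of lower2, either way round below 0.06 rad)) and ((horizontal distance between upper1 and lower2 below 0.005 m and z of upper1 in the frame of lower2 between 0.029 and 0.035 m and angle between the z axis of upper1 and the z axis of lower2, either way round below 0.06 rad and angle between the x axis of upper1 and the x axis of lower2, either way round below 0.2 rad) or (horizontal distance between upper2 and lower2 below 0.005 m and z of upper2 in the frame of lower2 between 0.029 and 0.035 m and angle between the z axis of upper2 and the z axis of lower2, either way round below 0.06 rad and angle between the x axis of upper2 and the x axis of lower2, either way round below 0.2 rad) or (horizontal distance between upper3 and lower2 below 0.005 m and z of upper3 in the frame of lower2 between 0.029 and 0.035 m and angle between the z axis of upper3 and the z axis of lower2, either way round below 0.06 rad and angle between the x axis of upper3 and the x axis of lower2, either way round below 0.2 rad)) and ((horizontal distance between weight1 and lower2 below 0.01 m and z of weight1 in the frame of lower2 between 0.0695 and 0.0755 m and angle between the z axis of weight1 and the z axis of lower2, either way round below 0.06 rad) or (horizontal distance between weight1 and lower2 below 0.01 m and z of weight1 in the frame of lower2 between 0.077 and 0.083 m and angle between the y axis of weight1 and the z axis of lower2, either way round below 0.06 rad) or (horizontal distance between weight1 and lower2 below 0.01 m and z of weight1 in the frame of lower2 between 0.087 and 0.093 m and angle between the x axis of weight1 and the z axis of lower2, either way round below 0.06 rad) or (horizontal distance between weight2 and lower2 below 0.01 m and z of weight2 in the frame of lower2 between 0.0695 and 0.0755 m and angle between the z axis of weight2 and the z axis of lower2, either way round below 0.06 rad) or (horizontal distance between weight2 and lower2 below 0.01 m and z of weight2 in the frame of lower2 between 0.077 and 0.083 m and angle between the y axis of weight2 and the z axis of lower2, either way round below 0.06 rad) or (horizontal distance between weight2 and lower2 below 0.01 m and z of weight2 in the frame of lower2 between 0.087 and 0.093 m and angle between the x axis of weight2 and the z axis of lower2, either way round below 0.06 rad) or (horizontal distance between weight3 and lower2 below 0.01 m and z of weight3 in the frame of lower2 between 0.0695 and 0.0755 m and angle between the z axis of weight3 and the z axis of lower2, either way round below 0.06 rad) or (horizontal distance between weight3 and lower2 below 0.01 m and z of weight3 in the frame of lower2 between 0.077 and 0.083 m and angle between the y axis of weight3 and the z axis of lower2, either way round below 0.06 rad) or (horizontal distance between weight3 and lower2 below 0.01 m and z of weight3 in the frame of lower2 between 0.087 and 0.093 m and angle between the x axis of weight3 and the z axis of lower2, either way round below 0.06 rad)) and z of lower3 in the frame of board between 0.006 and 0.014 m and x of lower3 in the frame of board between -0.06 and 0.06 m and y of lower3 in the frame of board between -0.2 and 0.2 m and ((horizontal distance between sheet1 and lower3 below 0.006 m and z of sheet1 in the frame of lower3 between 0.027 and 0.033 m and angle between the z axis of sheet1 and the z axis of lower3, either way round below 0.06 rad) or (horizontal distance between sheet2 and lower3 below 0.006 m and z of sheet2 in the frame of lower3 between 0.027 and 0.033 m and angle between the z axis of sheet2 and the z axis of lower3, either way round below 0.06 rad) or (horizontal distance between sheet3 and lower3 below 0.006 m and z of sheet3 in the frame of lower3 between 0.027 and 0.033 m and angle between the z axis of sheet3 and the z axis of lower3, either way round below 0.06 rad)) and ((horizontal distance between upper1 and lower3 below 0.005 m and z of upper1 in the frame of lower3 between 0.029 and 0.035 m and angle between the z axis of upper1 and the z axis of lower3, either way round below 0.06 rad and angle between the x axis of upper1 and the x axis of lower3, either way round below 0.2 rad) or (horizontal distance between upper2 and lower3 below 0.005 m and z of upper2 in the frame of lower3 between 0.029 and 0.035 m and angle between the z axis of upper2 and the z axis of lower3, either way round below 0.06 rad and angle between the x axis of upper2 and the x axis of lower3, either way round below 0.2 rad) or (horizontal distance between upper3 and lower3 below 0.005 m and z of upper3 in the frame of lower3 between 0.029 and 0.035 m and angle between the z axis of upper3 and the z axis of lower3, either way round below 0.06 rad and angle between the x axis of upper3 and the x axis of lower3, either way round below 0.2 rad)) and ((horizontal distance between weight1 and lower3 below 0.01 m and z of weight1 in the frame of lower3 between 0.0695 and 0.0755 m and angle between the z axis of weight1 and the z axis of lower3, either way round below 0.06 rad) or (horizontal distance between weight1 and lower3 below 0.01 m and z of weight1 in the frame of lower3 between 0.077 and 0.083 m and angle between the y axis of weight1 and the z axis of lower3, either way round below 0.06 rad) or (horizontal distance between weight1 and lower3 below 0.01 m and z of weight1 in the frame of lower3 between 0.087 and 0.093 m and angle between the x axis of weight1 and the z axis of lower3, either way round below 0.06 rad) or (horizontal distance between weight2 and lower3 below 0.01 m and z of weight2 in the frame of lower3 between 0.0695 and 0.0755 m and angle between the z axis of weight2 and the z axis of lower3, either way round below 0.06 rad) or (horizontal distance between weight2 and lower3 below 0.01 m and z of weight2 in the frame of lower3 between 0.077 and 0.083 m and angle between the y axis of weight2 and the z axis of lower3, either way round below 0.06 rad) or (horizontal distance between weight2 and lower3 below 0.01 m and z of weight2 in the frame of lower3 between 0.087 and 0.093 m and angle between the x axis of weight2 and the z axis of lower3, either way round below 0.06 rad) or (horizontal distance between weight3 and lower3 below 0.01 m and z of weight3 in the frame of lower3 between 0.0695 and 0.0755 m and angle between the z axis of weight3 and the z axis of lower3, either way round below 0.06 rad) or (horizontal distance between weight3 and lower3 below 0.01 m and z of weight3 in the frame of lower3 between 0.077 and 0.083 m and angle between the y axis of weight3 and the z axis of lower3, either way round below 0.06 rad) or (horizontal distance between weight3 and lower3 below 0.01 m and z of weight3 in the frame of lower3 between 0.087 and 0.093 m and angle between the x axis of weight3 and the z axis of lower3, either way round below 0.06 rad)) and linear speed of each of lower1, lower2, lower3, upper1, upper2, upper3, sheet1, sheet2, sheet3, weight1, weight2, weight3 below 0.02 m/s); the robot touches nothing.
It fails at once if the reel of solder was moved by more than 40 mm (distance of solder_reel from where it was at the start of the episode above 0.04 m).
It fails at once if the small core half was moved by more than 40 mm (distance of small_core from where it was at the start of the episode above 0.04 m).
Of lower1, lower2 only 1 to 2 are there at a start; the rules pass over those that are not, and their reading is None.
At some moment in a run one of weight1, weight2, weight3 may be knocked a few centimetres aside while the robot is not near it.
It also fails if it takes over 210 s, if anything falls off the work surface, if the arm or the gripper's body presses on something with over 40 N, if the wrist force passes 120 N, or if a joint passes its speed limit or range.

### The arm

A 6-joint arm with a two-finger parallel gripper is mounted at the origin on the work surface. World frame = base frame: x ahead of the robot, y to its left, z up, the work surface at z = 0. Lengths are in mm, angles in rad, forces in N, time in s.
With the tool pointing down it reaches from about 275 to 775 mm from the base axis. Payload 14.6 kg.
Tool frame: the origin (TCP) lies midway between the tips of the shut fingers; the grasp point (between the pads) lies 19 mm behind it; z points along the fingers, y is the direction in which the jaws open and shut (so a half turn about z gives the same grasp; the last joint's range is limited). The gripper opens to 85 mm and grips with 20 to 120 N. Pads are 22 mm wide; open, the fingers measure 114 mm over their backs; the gripper's body (76 mm by 85 mm) begins 54 mm behind the grasp point. The pads swing forward as they close: fully open they stand 13 mm farther back than shut.
Start: joints at [-1.393, 0.263, -0.048, 1.259, 0, 1.415], TCP at [171.506, -496.199, 231.278] pointing down, gripper open.
Joint ranges: [-2.65, 2.65], [-0.89, 1.7], [-1.18, 1.37], [-2.13, 2.11], [-1.35, 1.29], [-3.14, 3.14]. Speed limits (rad/s): [1.89, 1.89, 2.57, 2.79, 3.14, 3.14].

### API

Orientations are given as a unit quaternion [w, x, y, z].
In Python, from cell import * gives the robot as it stands.
- The arm moves only by the tool apply_moves, never from a script. Its argument "motion" is one flat list of numbers, 5 for each row, row after row: the opening, from -1 (shut) to 1 (fully open), then the shift along the world's x, y, z in units of 40 mm (1.0 is 40 mm), then the turn about the world's z in units of 5 degrees (1.0 is 5 degrees). A call has 1 to 12 rows; each row is the pose to reach, as a shift and turn from the pose commanded when the call began; what a row does not reach only later rows make up. A row lasts 1/12 s, in which the tool goes at most 41.7 mm and 7.16 degrees, less where a joint would pass 70% of its speed; a pose out of reach is approached as far as the arm can. A call with a gripper value outside its range is refused whole. The fingers move at their own pace and stop on an object; "newtons" is the grip in N (left out, the last holds). Time passes only in rows, so rows that repeat a pose let the fingers close. It gives the time, the measured TCP pose, the force and the opening at its end, in the units of the state.
- sense(): the state, without advancing time (a new reading comes with each control period).
- read_camera(name): name is "scene" or "top" or "wrist"; returns a dict with "color" (480x640x3 uint8, red, green, blue), "intrinsics" (3x3 intrinsics, pixels), "k1" (the pictures are not rectified: a ray, as slopes to the right and down, at radius r is drawn at 1 + k1 r^2 times it, then the intrinsics apply), "extrinsics" (4x4, takes a point from world to camera coordinates). Camera axes: x right, y up, looking along -z (the intrinsics and any distortion apply to the point x, -y, -z); pixel columns grow to the right and rows downward; lengths in mm; the calibration is good to about 2 mm. A picture is of the moment at which its call begins. There is no depth.
- close_job(): hands the job in, once; it reports no verdict.
Trained networks look in a picture, given as the dict that the camera call returned (one of the last four; its "shot" number tells which), for a name from the list of things; names that differ only in an ending like _2 or _b are one class to them, and where a whole thing is asked for, a point or a joint stands for the part that bears it (a point fixed in the world has none). Each returns a list of dicts, best first, with "confidence" (0 to 1); they miss things now and then, are a little off and sometimes report something else, mostly with a low value. They report only what shows in the picture. A call takes as long as a camera call.
- silhouettes(picture, query): "region" (480x640 bool, what is visible of it) and "xy" ([column, row] in pixels, amid what is visible of it).
The state is a dict: "t": time; "q": joint angles; "qd": joint speeds; "tau": joint torques, N m; "tcp_pos": TCP position; "eef_rot": TCP orientation; "force": force on the tool from outside, world axes, zero at the start; "wrist_torque": the same for the moment, N m; "width": finger opening in mm.
Only numpy, scipy, OpenCV 4.12 (cv2) and the standard library are available. Lean on these libraries where they do the work, as an engineer would, in place of code of your own. Each camera call takes 0.05 s, during which the arm holds its last target. There are 200 camera calls.

## Working session

There is one attempt and no reset: what is moved stays moved. The work goes in short steps, Python scripts to look and compute and a tool call to move; the robot and the scene stay as the last step left them, time stands still between calls to the robot, and variables do not carry over. Pictures are saved under pics/ and viewed, about 12 in all and at most 16, crops included, and the job is handed in when it is done.

Besides the shell and the picture viewer there is one more tool, called after ">>>" as name(argument=value, ...), one argument or row to a line, values as JSON. apply_moves: Moves the arm, as the interface text tells. Its arguments: {"type":"object","properties":{"motion":{"type":"array","items":{"type":"number"}},"newtons":{"type":"number"}},"required":["motion"]}

```bash
mkdir -p pics; ls; python3 - <<'E'
from cell import *
import cv2,numpy as np
s=sense();print({k:np.round(v,3) for k,v in s.items()})
for n in ["scene","top"]:
    p=read_camera(n);print(n,p["shot"],p["intrinsics"],p["k1"],np.round(p["extrinsics"],3).tolist())
    cv2.imwrite(f"pics/{n}0.png",p["color"][:,:,::-1])
E
```

```text
pics
{'t': np.float64(0.0), 'q': array([-1.393,  0.264, -0.049,  1.259, -0.   ,  1.415]), 'qd': array([-0.   , -0.001,  0.002, -0.001, -0.   , -0.   ]), 'tau': array([-4.0000e-03, -6.3761e+01,  3.8456e+01,  1.4000e-02, -0.0000e+00,
       -0.0000e+00]), 'tcp_pos': array([ 171.462, -495.926,  230.829]), 'eef_rot': array([-0.001,  0.986,  0.166, -0.   ]), 'force': array([-0.061, -0.24 , -0.487]), 'wrist_torque': array([-0.033, -0.052,  0.03 ]), 'width': np.float64(85.476)}
scene 1 [[557.0392638    0.         316.10136797]
 [  0.         557.0392638  237.01777616]
 [  0.           0.           1.        ]] -0.05666653330765296 [[0.758, 0.652, 0.014, -441.1], [-0.41, 0.459, 0.788, 188.031], [0.508, -0.603, 0.615, -1663.98], [0.0, 0.0, 0.0, 1.0]]
top 2 [[570.18323459   0.         320.41342735]
 [  0.         570.18323459 238.67666033]
 [  0.           0.           1.        ]] -0.05062577494613047 [[0.005, -1.0, 0.014, -6.164], [0.983, 0.008, 0.183, -579.863], [-0.183, 0.012, 0.983, -1033.682], [0.0, 0.0, 0.0, 1.0]]
```

View pics/top0.png

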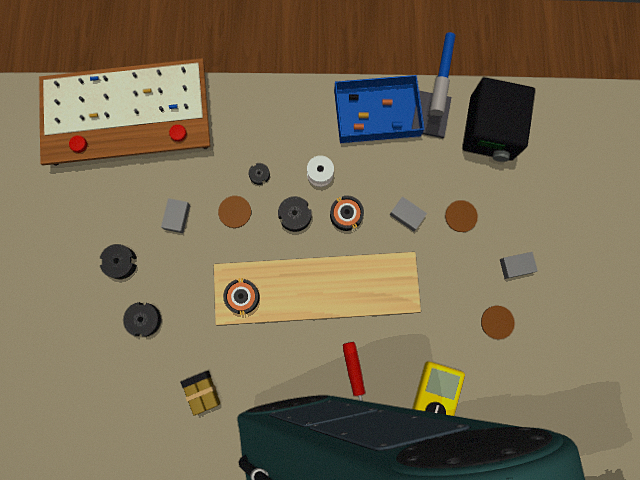

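View pics/scene0.png

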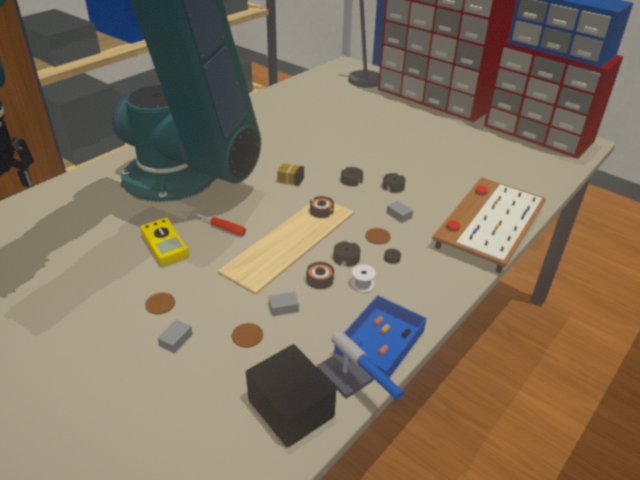

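```bash
cat > h.py <<'E'
from cell import *
import cv2,numpy as np
from scipy.optimize import least_squares
def und(p,uv):
    K=p["intrinsics"];return cv2.undistortPoints(np.array(uv,float).reshape(-1,1,2),K,np.array([p["k1"],0,0,0,0.]),None,None,None) .reshape(-1,2) if False else _und(p,uv)
def _und(p,uv):
    K=p["intrinsics"];d=(np.array(uv,float).reshape(-1,2)-[K[0,2],K[1,2]])/[K[0,0],K[1,1]]
    s=d.copy()
    for _ in range(10): s=d/(1+p["k1"]*(s**2).sum(1,keepdims=True))
    return s
def ray(p,uv):
    s=_und(p,uv);E=p["extrinsics"];R=E[:3,:3];t=E[:3,3]
    d=np.c_[s[:,0],-s[:,1],-np.ones(len(s))]@R
    return -R.T@t,d/np.linalg.norm(d,axis=1,keepdims=True)
def onz(p,uv,z):
    c,d=ray(p,uv);return c+d*((z-c[2])/d[:,2])[:,None]
def proj(p,X):
    E=p["extrinsics"];c=np.atleast_2d(X)@E[:3,:3].T+E[:3,3]
    s=np.c_[c[:,0],-c[:,1]]/-c[:,2:];s=s*(1+p["k1"]*(s**2).sum(1,keepdims=True))
    K=p["intrinsics"];return s*[K[0,0],K[1,1]]+[K[0,2],K[1,2]]
def tri(ps,uvs):
    A=np.zeros((3,3));b=np.zeros(3)
    for p,uv in zip(ps,uvs):
        c,d=ray(p,uv);d=d[0];M=np.eye(3)-np.outer(d,d);A+=M;b+=M@c
    X=np.linalg.solve(A,b)
    return X,max(np.linalg.norm(np.cross(X-ray(p,uv)[0],ray(p,uv)[1][0])) for p,uv in zip(ps,uvs))
def dets(p,q,c=0.3):
    out=[]
    for s in silhouettes(p,q):
        if s["confidence"]<c: continue
        r=s["region"];ys,xs=np.nonzero(r)
        if len(xs)<20: continue
        out.append(dict(c=s["confidence"],uv=np.array([xs.mean(),ys.mean()]),n=len(xs),region=r))
    return out
E
python3 - <<'E'
from h import *
T=read_camera("top");S=read_camera("scene")
for q in ["lower1","upper1","sheet1","weight1","solder_reel","small_core","board"]:
    a=dets(T,q);b=dets(S,q)
    print(q,"top",[(round(x["c"],2),x["uv"].round(0).tolist(),x["n"]) for x in a],"scene",[(round(x["c"],2),x["uv"].round(0).tolist(),x["n"]) for x in b])
    for x in a:
        r=[tri([T,S],[x["uv"],y["uv"]]) for y in b]
        if r:
            X,e=min(r,key=lambda k:k[1]);print("   ",x["uv"].round(0),X.round(1),round(e,1))
    if q=="board":
        for p,l in((T,a),(S,b)):
            c,_=cv2.findContours(l[0]["region"].astype(np.uint8),0,1);c=max(c,key=cv2.contourArea)
            k=cv2.approxPolyDP(c,8,True)[:,0]
            print(k.tolist(),onz(p,k,10).round(0)[:,:2].tolist())
E
```

```text
lower1 top [(0.85, [346.0, 212.0], 976), (0.64, [241.0, 296.0], 987)] scene [(0.84, [322.0, 207.0], 459), (0.63, [320.0, 275.0], 638)]
    [346. 212.] [641.  -53.9  14.3] 0.2
    [241. 296.] [472.1 150.2  20.5] 0.1
upper1 top [(0.85, [142.0, 319.0], 1146), (0.73, [117.0, 261.0], 996), (0.7, [295.0, 213.0], 873)] scene [(0.87, [393.0, 183.0], 368), (0.73, [352.0, 177.0], 379), (0.67, [347.0, 253.0], 547), (0.35, [175.0, 336.0], 757)]
    [142. 319.] [426.9 342.5  10.7] 0.1
    [117. 261.] [538.7 396.6  11.7] 0.6
    [295. 213.] [638.7  49.7  14. ] 1.0
sheet1 top [(0.93, [461.0, 215.0], 766), (0.74, [498.0, 322.0], 900), (0.56, [235.0, 212.0], 812)] scene [(0.92, [247.0, 335.0], 629), (0.88, [160.0, 303.0], 511), (0.66, [378.0, 236.0], 338)]
    [461. 215.] [ 640.3 -287.8    2.7] 0.1
    [498. 322.] [ 425.3 -352.1    1.9] 0.2
    [235. 212.] [ 6.448e+02  1.715e+02 -6.000e-01] 0.9
weight1 top [(0.86, [175.0, 215.0], 734), (0.72, [408.0, 214.0], 673), (0.63, [518.0, 265.0], 702)] scene [(0.75, [175.0, 336.0], 697), (0.68, [399.0, 212.0], 366), (0.66, [284.0, 303.0], 556)]
    [175. 215.] [633.  287.4  10.5] 0.6
    [408. 214.] [ 639.7 -177.3   13.9] 0.3
    [518. 265.] [ 537.5 -395.7   13.1] 0.4
solder_reel top [(0.92, [320.0, 170.0], 698)] scene [(0.86, [363.0, 279.0], 542), (0.48, [351.0, 176.0], 360)]
    [320. 170.] [726.3  -1.4  16.6] 0.9
small_core top [(0.75, [259.0, 173.0], 374)] scene [(0.47, [392.0, 256.0], 202)]
    [259. 173.] [723.  123.2   7.6] 0.6
board top [(0.82, [322.0, 288.0], 11703)] scene [(0.74, [282.0, 248.0], 4682)]
    [322. 288.] [488.  -12.2 -12.7] 7.6
[[415, 253], [214, 264], [215, 324], [417, 313]] [[561.0, -191.0], [536.0, 206.0], [419.0, 200.0], [442.0, -192.0]]
[[353, 212], [335, 204], [317, 218], [307, 205], [218, 273], [256, 293]] [[540.0, 202.0], [479.0, 199.0], [485.0, 116.0], [425.0, 144.0], [455.0, -205.0], [570.0, -193.0]]
```

>>> apply_moves(
  motion=[1,11.75,11.05,0,14.2,1,11.75,11.05,0,14.2,1,11.75,11.05,0,14.2,1,11.75,11.05,0,14.2,1,11.75,11.05,0,14.2,1,11.75,11.05,0,14.2,1,11.75,11.05,0,14.2,1,11.75,11.05,0,14.2,1,11.75,11.05,0,14.2,1,11.75,11.05,0,14.2,1,11.75,11.05,0,14.2,1,11.75,11.05,0,14.2],
  newtons=40,
)

```text
t: 1.9
tcp_pos: [537.0, -151.8, 231.4]
eef_rot: [0.0, 0.706, 0.708, 0.0]
force: [1.0, -1.1, 0.1]
width: 85.2
```

>>> apply_moves(
  motion=[1,2.6,2.45,0,0,1,2.6,2.45,0,0,1,2.6,2.45,0,0,1,2.6,2.45,0,0,1,2.6,2.45,0,0,1,2.6,2.45,0,0],
)

```text
t: 2.4
tcp_pos: [640.1, -54.9, 230.7]
eef_rot: [-0.0, 0.706, 0.708, -0.0]
force: [-0.3, -0.4, -0.3]
width: 85.5
```

```bash
python3 - <<'E'
from h import *
s=sense();print(s["t"],s["tcp_pos"],s["eef_rot"])
W=read_camera("wrist");E=W["extrinsics"];R=E[:3,:3]
print("cam",(-R.T@E[:3,3]).round(1),R.round(3).tolist(),W["k1"],W["intrinsics"][0,0])
cv2.imwrite("pics/w1.png",W["color"][:,:,::-1])
for q in ["lower3","upper1","solder_reel"]:
    for x in dets(W,q): print(q,x["c"],x["uv"].round(1),x["n"],onz(W,x["uv"],28).round(1),onz(W,x["uv"],14).round(1))
E
```

```text
2.4 [640.0516158  -54.92755698 230.65223747] [-3.01633820e-04  7.06100443e-01  7.08111564e-01 -2.94119319e-04]
cam [640.3  18.6 372.1] [[1.0, 0.004, 0.0], [-0.003, 0.958, -0.287], [-0.001, 0.287, 0.958]] -0.05758054000914612 378.2171145207341
lower3 0.92 [118.8   5.1] 552 [[479.2 117.5  28. ]] [[472.6 121.5  14. ]]
lower3 0.75 [312.7 205.5] 4033 [[640.7 -52.1  28. ]] [[640.7 -55.   14. ]]
upper1 0.96 [309.8  88.4] 4714 [[637.8  50.1  28. ]] [[637.7  51.4  14. ]]
upper1 0.54 [407.8 148.7] 3364 [[725.3  -0.   28. ]] [[728.8  -0.8  14. ]]
solder_reel 0.97 [407.6 148.7] 3388 [[ 7.252e+02 -1.000e-01  2.800e+01]] [[728.6  -0.8  14. ]]
```

View pics/w1.png

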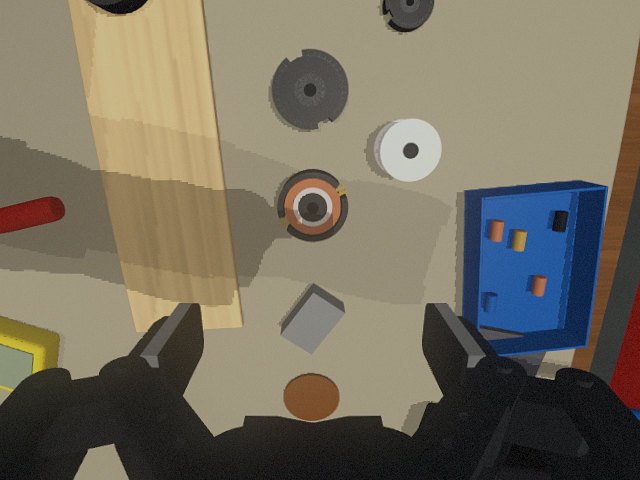

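>>> apply_moves(
  motion=[1,0,0,-2.5,-12.6,1,0,0,-2.5,-12.6,1,0,0,-2.5,-12.6,1,0,0,-2.5,-12.6,1,0,0,-2.5,-12.6,1,0,0,-2.5,-12.6,1,0,0,-2.5,-12.6,1,0,0,-2.5,-12.6,1,0,0,-2.5,-12.6,1,0,0,-2.5,-12.6,1,0,0,-2.5,-12.6],
)

```text
t: 3.52
tcp_pos: [639.4, -56.4, 131.7]
eef_rot: [0.0, 0.972, 0.235, 0.0]
force: [0.1, -0.6, 0.8]
width: 85.4
```

```bash
python3 - <<'E'
from h import *
s=sense();print(s["t"],s["tcp_pos"],s["eef_rot"])
W=read_camera("wrist")
cv2.imwrite("pics/w2.png",W["color"][:,:,::-1])
for q in ["lower3"]:
    for x in dets(W,q): print(q,x["c"],x["uv"].round(1),x["n"],onz(W,x["uv"],28).round(1),onz(W,x["uv"],14).round(1))
E
```

```text
3.5167 [639.40501391 -56.37005791 131.65084194] [1.06961364e-04 9.71965673e-01 2.35122715e-01 1.64554367e-04]
lower3 0.97 [ 11.7 304. ] 1586 [[492.4 119.9  28. ]] [[480.3 128.   14. ]]
lower3 0.58 [295.5  75.3] 6933 [[7.269e+02 4.000e-01 2.800e+01]] [[728.1   1.7  14. ]]
```

View pics/w2.png

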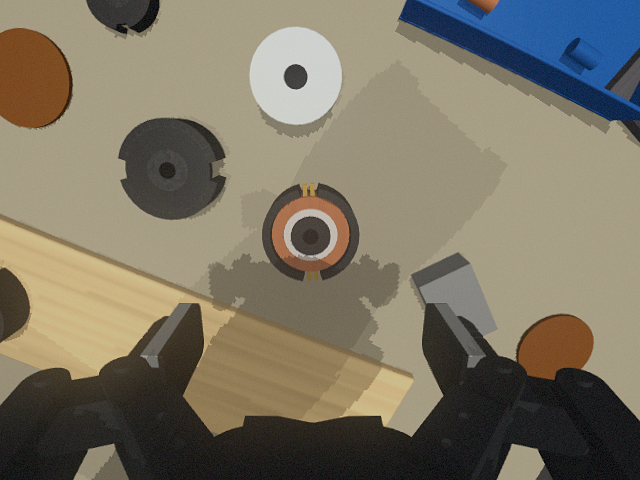

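>>> apply_moves(
  motion=[1,0.04,0.04,-1,0,1,0.04,0.04,-2,0,1,0.04,0.04,-2.7,0,1,0.04,0.04,-3.2,0,1,0.04,0.04,-3.27,0,1,0.04,0.04,-3.27,0,0.3,0.04,0.04,-3.27,0,0.3,0.04,0.04,-3.27,0,0.3,0.04,0.04,-3.27,0,0.3,0.04,0.04,-3.27,0,0.3,0.04,0.04,-3.27,0,0.3,0.04,0.04,-3.27,0],
)

```text
t: 4.62
tcp_pos: [642.3, -54.1, 2.7]
eef_rot: [0.001, 0.972, 0.234, 0.001]
force: [-1.7, 0.9, 6.4]
width: 65.9
```

>>> apply_moves(
  motion=[0.3,0,0,0.8,0,0.3,0,0,1.6,0,0.3,-0.8,0.1,1.6,1.4,0.3,-1.6,0.36,1.6,2.8,0.3,-2.4,0.36,1.6,4.2,0.3,-3.2,0.36,1.6,5.6,0.3,-3.7,0.36,1.6,7,0.3,-3.7,0.36,1.6,8.4,0.3,-3.7,0.36,1.6,9.8,0.3,-3.7,0.36,1.6,11.2,0.3,-3.7,0.36,1.6,12.6,0.3,-3.7,0.36,1.6,12.6],
)

```text
t: 5.62
tcp_pos: [493.9, -39.8, 65.7]
eef_rot: [0.001, 0.704, 0.71, 0.0]
force: [-0.5, 0.1, -4.4]
width: 65.3
```

>>> apply_moves(
  motion=[0.3,0,0,-0.6,0,0.3,0,0,-1.1,0,0.3,0,0,-1.2,0,0.3,0,0,-1.25,0,0.3,0,0,-1.25,0,0.3,0,0,-1.25,0],
)

```text
t: 6.12
tcp_pos: [494.0, -39.8, 15.5]
eef_rot: [0.001, 0.707, 0.707, 0.0]
force: [1.1, -0.2, -4.0]
width: 65.5
```

>>> apply_moves(
  motion=[0.3,0,0,-0.04,0,0.3,0,0,-0.07,0,0.3,0,0,-0.07,0,0.3,0,0,-0.07,0],
)

```text
t: 6.45
tcp_pos: [494.0, -39.8, 12.7]
eef_rot: [0.001, 0.707, 0.707, 0.0]
force: [-2.4, 0.7, 9.6]
width: 65.9
```

>>> apply_moves(
  motion=[0.65,0,0,0,0,0.8,0,0,0,0,1,0,0,0,0,1,0,0,0,0,1,0,0,1,0,1,0,0,2,0,1,0,0,3,0,1,0,0,4,0,1,0,0,4,0,1,0,0,4,0],
)

```text
t: 7.28
tcp_pos: [494.5, -39.9, 173.6]
eef_rot: [0.002, 0.707, 0.708, 0.001]
force: [-0.3, 0.8, -0.4]
width: 85.4
```

```bash
python3 - <<'E'
from h import *
s=sense();print(s["t"],s["tcp_pos"],s["eef_rot"])
W=read_camera("wrist")
cv2.imwrite("pics/w3.png",W["color"][:,:,::-1])
for q in ["lower3"]:
    for x in dets(W,q): print(q,x["c"],x["uv"].round(1),x["n"],onz(W,x["uv"],38).round(1),onz(W,x["uv"],24).round(1))
T=read_camera("top");S=read_camera("scene")
for q in ["lower3","sheet1","weight1"]:
  a=dets(T,q);b=dets(S,q)
  for x in a:
    r=[tri([T,S],[x["uv"],y["uv"]]) for y in b]
    if r: 
        X,e=min(r,key=lambda k:k[1]);print(q,x["c"],x["uv"].round(0),X.round(1),round(e,1))
E
```

```text
7.2833 [494.48206673 -39.92353924 173.62115557] [0.00176228 0.7066937  0.70751662 0.00106999]
lower3 0.62 [280.1   3.6] 386 [[474. 112.  38.]] [[473.  115.9  24. ]]
lower3 0.57 [311.2 225.2] 5986 [[494.6 -38.6  38. ]] [[494.6 -42.3  24. ]]
lower3 0.82 [241. 296.] [472.5 149.9  21.2] 0.2
lower3 0.62 [461. 216.] [ 619.7 -214.1  191.2] 33.5
sheet1 0.74 [461. 216.] [ 639.4 -287.6    2. ] 0.1
sheet1 0.63 [498. 323.] [ 424.8 -351.9    2.5] 0.3
sheet1 0.58 [234. 212.] [644.3 171.6  -0.9] 0.0
weight1 0.89 [518. 265.] [ 537.1 -395.5   11.9] 0.3
weight1 0.86 [175. 215.] [633.  287.4  10.1] 0.5
```

View pics/w3.png

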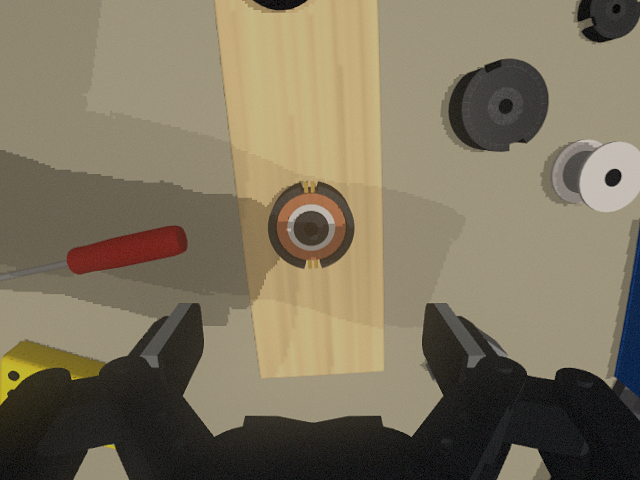

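>>> apply_moves(
  motion=[1,3.64,-6.2,-1.2,0,1,3.64,-6.2,-1.2,0,1,3.64,-6.2,-1.2,0,1,3.64,-6.2,-1.2,0,1,3.64,-6.2,-1.2,0,1,3.64,-6.2,-1.2,0,1,3.64,-6.2,-1.2,0,1,3.64,-6.2,-1.2,0,1,3.64,-6.2,-1.2,0,0.8,3.64,-6.2,-1.2,0,0.8,3.64,-6.2,-1.2,0],
)

```text
t: 8.7
tcp_pos: [638.6, -286.7, 124.1]
eef_rot: [-0.0, 0.706, 0.708, 0.0]
force: [0.1, -0.2, -0.0]
width: 76.9
```

```bash
cat > e.py <<'E'
# ellipse-based disc centre: fit circle of radius R on plane z to region contour
from h import *
def circ(p,region,z,R=33.):
    c,_=cv2.findContours(region.astype(np.uint8),cv2.RETR_EXTERNAL,cv2.CHAIN_APPROX_NONE);c=max(c,key=cv2.contourArea)[:,0]
    c=c[(c[:,0]>2)&(c[:,0]<637)&(c[:,1]>2)&(c[:,1]<477)]
    P=onz(p,c,z)[:,:2]
    r=least_squares(lambda v:np.hypot(*(P-v[:2]).T)-v[2],[*P.mean(0),R],loss="soft_l1",f_scale=1).x
    return r.round(1)
def look(q,z,cam="wrist"):
    W=read_camera(cam);s=sense();print(round(s["t"],2),"tcp",s["tcp_pos"].round(1),"w",round(float(s["width"]),1))
    for x in dets(W,q): print(q,round(x["c"],2),x["uv"].round(1),x["n"],"circ",circ(W,x["region"],z),"cent",onz(W,x["uv"],z)[0,:2].round(1))
    return W
E
python3 - <<'E'
from e import *
W=look("sheet1",4)
E
```

```text
8.75 tcp [ 638.7 -286.6  124.4] w 76.8
sheet1 0.73 [313. 232.] 6309 circ [ 639.6 -287.4   32.5] cent [ 639.6 -286.3]
sheet1 0.62 [ 46.6 308.6] 4845 circ [ 428.6 -350.7   33.5] cent [ 429.1 -349.4]
```

>>> apply_moves(
  motion=[0.8,0.02,0,-1,0,0.8,0.02,0,-2,0,0.8,0.02,0,-2.7,0,0.8,0.02,0,-3.1,0,0.8,0.02,0,-3.2,0,0.8,0.02,0,-3.2,0,0.65,0.02,0,-3.2,0,0.65,0.02,0,-3.2,0,0.65,0.02,0,-3.2,0,0.65,0.02,0,-3.2,0],
)

```text
t: 9.63
tcp_pos: [640.3, -287.9, -3.2]
eef_rot: [0.001, 0.707, 0.708, 0.0]
force: [0.1, 0.6, -0.3]
width: 70.5
```

>>> apply_moves(
  motion=[0.65,0,0,-0.04,0,0.65,0,0,-0.04,0],
)

```text
t: 9.8
tcp_pos: [639.7, -287.7, -5.9]
eef_rot: [0.0, 0.707, 0.708, 0.0]
force: [0.5, 0.1, -0.2]
width: 70.5
```

>>> apply_moves(
  motion=[0.65,0,0,-0.03,0,0.65,0,0,-0.03,0,0.65,0,0,-0.03,0],
)

```text
t: 10.05
tcp_pos: [639.7, -287.6, -7.2]
eef_rot: [-0.0, 0.707, 0.708, -0.0]
force: [0.4, -0.0, 0.4]
width: 70.6
```

>>> apply_moves(
  motion=[0.65,0,0,-0.03,0,0.65,0,0,-0.03,0,0.65,0,0,-0.03,0],
)

```text
t: 10.3
tcp_pos: [639.8, -287.7, -7.8]
eef_rot: [0.0, 0.707, 0.708, 0.0]
force: [-1.1, 0.5, 7.6]
width: 70.1
```

>>> apply_moves(
  motion=[0.65,0,0,0.07,0,0.65,0,0,0.07,0,0.3,0,0,0.07,0,0.3,0,0,0.07,0,0.3,0,0,0.07,0,0.3,0,0,0.07,0],
  newtons=30,
)

```text
t: 10.8
tcp_pos: [640.0, -287.8, -4.8]
eef_rot: [0.0, 0.707, 0.708, 0.0]
force: [-2.7, 1.2, 8.5]
width: 63.6
```

>>> apply_moves(
  motion=[0.3,0,0,0.3,0,0.3,0,0,1,0,0.3,0,0,2,0,0.3,0,0,2.5,0,0.3,0,0,2.5,0],
)

```text
t: 11.22
tcp_pos: [641.6, -288.7, 99.6]
eef_rot: [0.003, 0.707, 0.708, 0.001]
force: [1.1, -0.5, 0.5]
width: 63.5
```

```bash
python3 - <<'E'
from e import *
W=look("sheet1",100)
cv2.imwrite("pics/w4.png",W["color"][:,:,::-1])
E
```

```text
11.27 tcp [ 640.9 -288.3   96.9] w 63.5
sheet1 0.95 [ 28.1 322.8] 4293 circ [ 515.1 -295.1   19.8] cent [ 519.2 -295.3]
sheet1 0.93 [312.4 313. ] 19799 circ [ 642.1 -292.    34.8] cent [ 642.1 -289.5]
sheet1 0.43 [145.6 362.7] 560 circ [ 590.  -341.7   40. ] cent [ 568.8 -314.2]
```

View pics/w4.png

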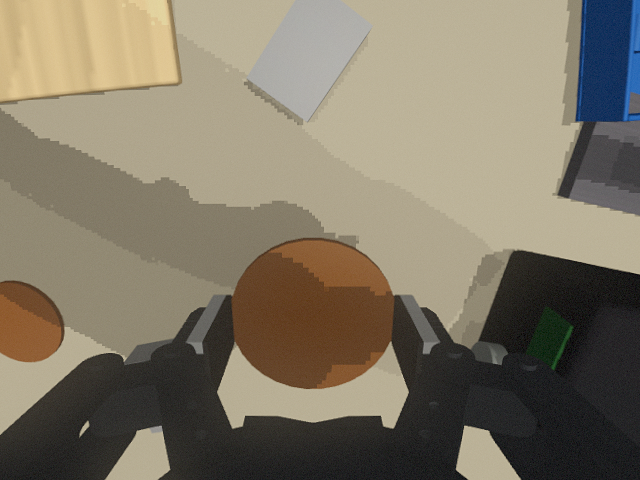

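>>> apply_moves(
  motion=[0.3,-3.665,6.21,-0.4,0,0.3,-3.665,6.21,-0.4,0,0.3,-3.665,6.21,-0.4,0,0.3,-3.665,6.21,-0.4,0,0.3,-3.665,6.21,-0.4,0,0.3,-3.665,6.21,-0.4,0,0.3,-3.665,6.21,-0.4,0,0.3,-3.665,6.21,-0.4,0,0.3,-3.665,6.21,-0.4,0,0.3,-3.665,6.21,-0.4,0],
)

```text
t: 12.15
tcp_pos: [493.1, -39.3, 77.9]
eef_rot: [-0.0, 0.707, 0.708, -0.0]
force: [0.3, -0.7, 0.6]
width: 63.7
```

```bash
python3 - <<'E'
from e import *
W=look("sheet1",90)
look("lower3",38)
E
```

```text
12.2 tcp [493.5 -39.8  78. ] w 63.3
sheet1 0.61 [312.4 313.2] 19461 circ [493.5 -36.2  31.6] cent [493.5 -34. ]
sheet1 0.56 [580.6  98.7] 14564 circ [582.9  43.8  22.8] cent [582.7  44.5]
12.3 tcp [493.6 -40.1  78.1] w 63.7
lower3 0.89 [313.4 229. ] 3175 circ [494.5 -34.9  29.2] cent [494.5 -15.7]
```

>>> apply_moves(
  motion=[0.3,0.02,0,-0.6,0,0.3,0.02,0,-1.0,0,0.3,0.02,0,-1.05,0,0.3,0.02,0,-1.08,0,0.3,0.02,0,-1.08,0,0.3,0.02,0,-1.08,0],
)

```text
t: 12.85
tcp_pos: [494.5, -39.6, 36.0]
eef_rot: [0.0, 0.707, 0.707, 0.0]
force: [-0.4, -0.2, 0.2]
width: 63.6
```

>>> apply_moves(
  motion=[0.3,0,0,-0.03,0,0.3,0,0,-0.03,0,0.3,0,0,-0.03,0],
)

```text
t: 13.1
tcp_pos: [494.1, -39.3, 34.4]
eef_rot: [0.0, 0.707, 0.708, 0.0]
force: [-0.3, 0.0, -0.1]
width: 63.2
```

>>> apply_moves(
  motion=[0.3,0,0,-0.03,0,0.3,0,0,-0.03,0,0.66,0,0,-0.03,0,0.75,0,0,-0.03,0,0.85,0,0,-0.03,0,0.85,0,0,0,0,1,0,0,0.5,0,1,0,0,1.5,0,1,0,0,2.5,0,1,0,0,3.5,0,1,0,0,3.5,0,1,0,0,3.5,0],
)

```text
t: 14.1
tcp_pos: [495.0, -39.5, 176.0]
eef_rot: [0.002, 0.707, 0.708, 0.001]
force: [1.1, -0.2, -0.5]
width: 85.4
```

```bash
python3 - <<'E'
from e import *
W=look("sheet1",42)
look("lower3",38);look("upper1",28)
cv2.imwrite("pics/w5.png",W["color"][:,:,::-1])
E
```

```text
14.15 tcp [494.1 -39.3 174.4] w 84.9
sheet1 0.68 [310.7 225.3] 5799 circ [494.8 -39.   32.6] cent [494.8 -37.9]
14.25 tcp [493.4 -39.1 173.1] w 85.0
lower3 0.88 [282.7   4.3] 458 circ [474.3 135.   26.5] cent [474.2 112.5]
14.35 tcp [493.3 -39.1 172.9] w 85.3
upper1 0.68 [502.9 106.4] 7312 circ [633.1  49.2  35.1] cent [632.4  50.1]
upper1 0.34 [314.2 227.4] 5922 circ [494.9 -42.9  34.3] cent [494.9 -41.8]
```

View pics/w5.png

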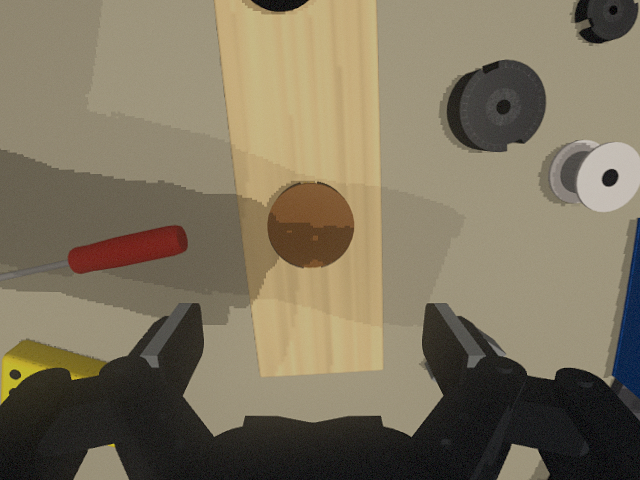

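>>> apply_moves(
  motion=[1,3.63,2.25,-1.1,5.6,1,3.63,2.25,-1.1,5.6,1,3.63,2.25,-1.1,5.6,1,3.63,2.25,-1.1,5.6,1,3.63,2.25,-1.1,5.6,1,3.63,2.25,-1.1,5.6,1,3.63,2.25,-1.1,5.6,1,3.63,2.25,-1.1,5.6],
)

```text
t: 15.07
tcp_pos: [638.3, 50.2, 130.1]
eef_rot: [-0.0, 0.515, 0.857, -0.0]
force: [-0.1, -0.7, 0.2]
width: 85.4
```

```bash
cat >> e.py <<'E'
def slot(p,c,z,r=(28,32)):
    a=np.radians(np.arange(0,360,1));g=cv2.cvtColor(p["color"],cv2.COLOR_RGB2GRAY).astype(np.float32);acc=0
    for q in np.linspace(*r,5):
        uv=proj(p,np.c_[c[0]+q*np.cos(a),c[1]+q*np.sin(a),np.full(360,z)]).astype(np.float32)
        acc=acc+cv2.remap(g,uv[:,:1],uv[:,1:],1)[:,0]
    acc/=5
    # matched filter: notch of +-13deg, unlike the surroundings, at both ends
    k=np.array([acc[np.arange(i-13,i+14)%360].mean() - acc[np.r_[i-30:i-15,i+16:i+31]%360].mean() for i in range(360)])
    s=k[:180]+k[180:]
    return int(np.argmax(s)),round(s.max(),1),int(np.argmin(s)),round(s.min(),1),acc
E
python3 - <<'E'
from e import *
W=look("upper1",28)
cs=[circ(W,x["region"],28) for x in dets(W,"upper1")]
for c in cs: 
    r=slot(W,c[:2],28);print(c,r[:4]);print(r[4][::6].astype(int).tolist())
cv2.imwrite("pics/w6.png",W["color"][:,:,::-1])
E
```

```text
15.12 tcp [638.3  50.1 130.5] w 85.3
upper1 0.66 [310.3 236.3] 7383 circ [637.2  50.5  33.1] cent [636.5  51.8]
[637.2  50.5  33.1] (117, np.float32(72.9), 140, np.float32(-46.0))
[69, 71, 70, 58, 55, 56, 56, 55, 56, 58, 60, 64, 69, 74, 79, 77, 79, 74, 106, 109, 109, 51, 70, 72, 61, 53, 51, 52, 52, 48, 51, 49, 49, 48, 50, 48, 50, 48, 50, 53, 52, 53, 63, 64, 66, 64, 64, 64, 128, 125, 126, 118, 65, 65, 66, 67, 68, 67, 67, 71]
```

View pics/w6.png

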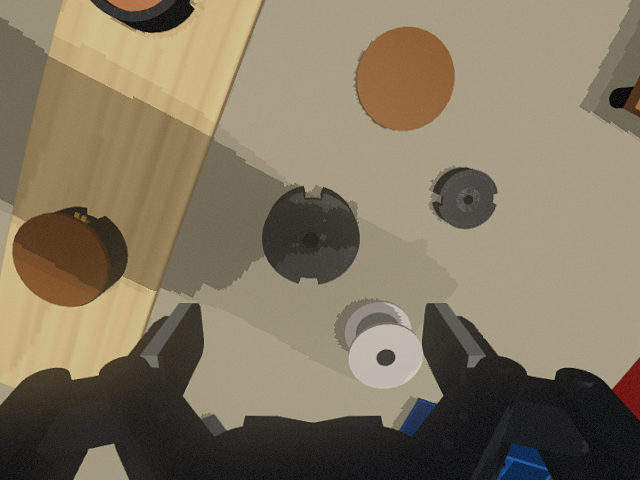

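>>> apply_moves(
  motion=[1,-0.01,0.01,-1,0,1,-0.01,0.01,-2,0,1,-0.01,0.01,-2.7,0,1,-0.01,0.01,-3.1,0,1,-0.01,0.01,-3.16,0,1,-0.01,0.01,-3.16,0,0.3,-0.01,0.01,-3.16,0,0.3,-0.01,0.01,-3.16,0,0.3,-0.01,0.01,-3.16,0,0.3,-0.01,0.01,-3.16,0,0.3,-0.01,0.01,-3.16,0],
  newtons=40,
)

```text
t: 16.13
tcp_pos: [639.4, 50.8, 6.0]
eef_rot: [0.001, 0.515, 0.857, 0.0]
force: [-5.1, -2.1, 10.2]
width: 65.7
```

>>> apply_moves(
  motion=[0.3,0,0,0.8,0,0.3,0,0,1.6,0,0.3,-0.2,0,2,0,0.3,-1.0,-0.4,2,-1,0.3,-1.8,-0.9,2,-2,0.3,-2.6,-1.5,2,-3,0.3,-3.3,-2.1,2,-4,0.3,-3.6,-2.25,2,-5,0.3,-3.6,-2.25,2,-5,0.3,-3.6,-2.25,2,-5],
)

```text
t: 16.97
tcp_pos: [495.0, -39.4, 85.0]
eef_rot: [0.001, 0.688, 0.726, 0.001]
force: [0.6, 0.5, -2.8]
width: 65.6
```

>>> apply_moves(
  motion=[0.3,-0.015,0,-0.5,0,0.3,-0.015,0,-0.8,0,0.3,-0.015,0,-0.86,0,0.3,-0.015,0,-0.88,0,0.3,-0.015,0,-0.88,0,0.3,-0.015,0,-0.88,0],
)

```text
t: 17.47
tcp_pos: [494.9, -38.8, 49.2]
eef_rot: [0.001, 0.688, 0.726, 0.0]
force: [0.6, -0.3, -2.4]
width: 65.4
```

>>> apply_moves(
  motion=[0.3,0,0,-0.03,0,0.3,0,0,-0.03,0,0.3,0,0,-0.03,0],
)

```text
t: 17.72
tcp_pos: [494.9, -38.9, 48.1]
eef_rot: [0.001, 0.688, 0.726, 0.001]
force: [-0.4, 1.0, 4.9]
width: 65.5
```

>>> apply_moves(
  motion=[0.65,0,0,0,0,0.8,0,0,0,0,1,0,0,0,0,1,0,0,0,0,1,0,0,1,0,1,0,0,2,0,1,0,0,3,0,1,0,0,3,0,1,0,0,3,0],
)

```text
t: 18.47
tcp_pos: [495.3, -39.1, 169.2]
eef_rot: [0.002, 0.688, 0.726, 0.001]
force: [-0.0, -0.2, -1.9]
width: 85.4
```

```bash
python3 - <<'E'
from e import *
W=look("upper1",70)
for x in dets(W,"upper1"):
    c=circ(W,x["region"],70)
    if abs(c[0]-494)<20 and abs(c[1]+39)<20: print(slot(W,c[:2],70)[:4])
cv2.imwrite("pics/w7.png",W["color"][:,:,::-1])
T=read_camera("top");S=read_camera("scene")
a=dets(T,"weight1");b=dets(S,"weight1")
for x in a:
    r=[tri([T,S],[x["uv"],y["uv"]]) for y in b]
    X,e=min(r,key=lambda k:k[1])
    c,_=cv2.findContours(x["region"].astype(np.uint8),0,1);c=max(c,key=cv2.contourArea)[:,0]
    P=onz(T,c,20)[:,:2].astype(np.float32)
    print(x["c"],X.round(1),round(e,1),cv2.minAreaRect(P))
E
```

```text
18.52 tcp [494.4 -39.  167.6] w 85.5
upper1 0.58 [311.3 236.7] 7518 circ [495.4 -37.8  33. ] cent [495.3 -36.3]
(88, np.float32(69.7), 64, np.float32(-40.2))
0.96 [632.7 288.4   8.8] 0.3 ((630.7994995117188, 285.9445495605469), (45.72905731201172, 64.32720184326172), 78.9480972290039)
0.81 [ 537.5 -395.5   13. ] 0.7 ((536.9740600585938, -393.2754821777344), (42.86363220214844, 70.08259582519531), 13.37177848815918)
0.51 [438.6 108.  -98.5] 71.1 ((473.06549072265625, 150.45632934570312), (67.62049865722656, 67.55081176757812), 46.28864669799805)
```

View pics/w7.png

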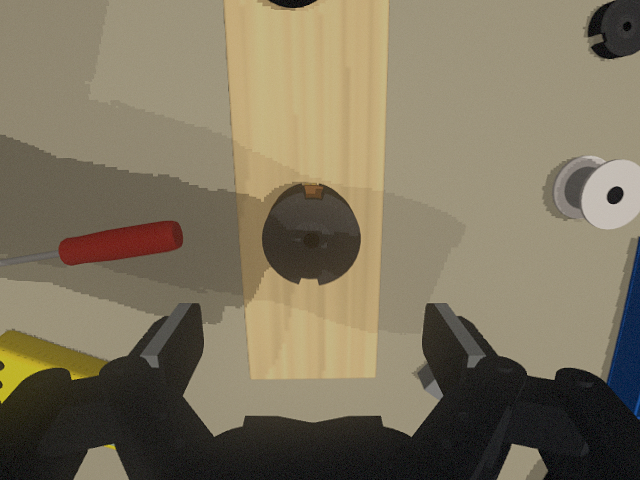

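>>> apply_moves(
  motion=[1,3.64,-3.46,-1,-7.6,1,3.64,-3.46,-1,-7.6,1,3.64,-3.46,-1,-7.6,1,3.64,-3.46,-1,-7.6,1,3.64,-3.46,-1,-7.6,1,3.64,-3.46,-1,-7.6,1,3.64,-3.46,-1,-7.6,1,3.64,-3.46,-1,-7.6],
)

```text
t: 19.48
tcp_pos: [639.3, -177.0, 126.5]
eef_rot: [-0.001, 0.886, 0.463, -0.0]
force: [0.3, 0.8, 1.2]
width: 85.4
```

```bash
cat >> e.py <<'E'
def blk(p,z,q="weight1"):
    s=sense();print(round(s["t"],2),"tcp",s["tcp_pos"].round(1))
    for x in dets(p,q):
        c,_=cv2.findContours(x["region"].astype(np.uint8),0,1);c=max(c,key=cv2.contourArea)[:,0]
        P=onz(p,c,z)[:,:2].astype(np.float32);R=cv2.minAreaRect(P)
        a=R[2] if R[1][0]>R[1][1] else R[2]+90
        print(round(x["c"],2),x["uv"].round(),"rect",np.round(R[0],1),np.round(R[1],1),"long axis",round(a%180,1),"cent",P.mean(0).round(1), onz(p,x["uv"],z)[0,:2].round(1))
E
python3 - <<'E'
from e import *
W=read_camera("wrist");blk(W,25)
E
```

```text
19.53 tcp [ 639.2 -176.7  127.2]
0.84 [314. 235.] rect [ 641.6 -175.4] [62.9 39.8] long axis 55.0 cent [ 641.6 -175.2] [ 642.4 -174.3]
0.42 [ 21. 204.] rect [490.  -48.9] [78.7 36.9] long axis 41.9 cent [489.1 -42.7] [491.7 -43.3]
```

>>> apply_moves(
  motion=[1,0.045,0.02,-1,0,1,0.045,0.02,-2,0,1,0.045,0.02,-2.7,0,1,0.045,0.02,-3.0,0,1,0.045,0.02,-3.06,0,1,0.045,0.02,-3.06,0,-0.4,0.045,0.02,-3.06,0,-0.4,0.045,0.02,-3.06,0,-0.4,0.045,0.02,-3.06,0,-0.4,0.045,0.02,-3.06,0,-0.4,0.045,0.02,-3.06,0,-0.4,0.045,0.02,-3.06,0],
  newtons=60,
)

```text
t: 20.58
tcp_pos: [641.9, -176.5, 6.2]
eef_rot: [0.0, 0.887, 0.462, 0.0]
force: [-4.1, 1.9, 10.7]
width: 38.8
```

>>> apply_moves(
  motion=[-0.4,0,0,0.8,0,-0.4,0,0,1.6,0,-0.4,0,0,2.4,0,-0.4,-0.6,0.6,2.6,0,-0.4,-1.3,1.3,2.6,0,-0.4,-2,2,2.6,0,-0.4,-2.7,2.7,2.6,0,-0.4,-3.4,3.2,2.6,0,-0.4,-3.66,3.41,2.6,0,-0.4,-3.66,3.41,2.6,0,-0.4,-3.66,3.41,2.6,0],
)

```text
t: 21.5
tcp_pos: [494.8, -39.7, 109.3]
eef_rot: [0.0, 0.887, 0.463, 0.0]
force: [-0.4, -0.6, -5.0]
width: 38.8
```

>>> apply_moves(
  motion=[-0.4,0,0,-0.5,0,-0.4,0,0,-0.75,0,-0.4,0,0,-0.8,0,-0.4,0,0,-0.82,0,-0.4,0,0,-0.82,0],
)

```text
t: 21.92
tcp_pos: [495.7, -40.6, 76.2]
eef_rot: [-0.0, 0.887, 0.462, -0.0]
force: [-0.7, -0.5, -5.7]
width: 38.5
```

>>> apply_moves(
  motion=[-0.4,0,0,-0.03,0,-0.4,0,0,-0.03,0,-0.4,0,0,-0.03,0],
)

```text
t: 22.17
tcp_pos: [495.9, -40.6, 76.1]
eef_rot: [0.001, 0.887, 0.462, 0.0]
force: [-7.0, 0.4, 17.4]
width: 38.6
```

>>> apply_moves(
  motion=[-0.4,0,0,0.02,0,0.1,0,0,0.02,0,0.3,0,0,0.02,0,0.6,0,0,0.02,0,0.6,0,0,0.5,0,0.8,0,0,1.5,0,1,0,0,2.5,0,1,0,0,3,0,1,0,0,3,0,1,0,0,3,0],
)

```text
t: 23.0
tcp_pos: [495.9, -40.3, 195.8]
eef_rot: [0.001, 0.887, 0.462, 0.001]
force: [-0.1, 0.3, -0.3]
width: 85.5
```

```bash
python3 - <<'E'
from e import *
W=read_camera("wrist");blk(W,95)
W=look("upper1",70)
cv2.imwrite("pics/w8.png",W["color"][:,:,::-1])
E
```

```text
23.05 tcp [495.2 -40.1 194.7]
0.85 [312. 238.] rect [496.5 -40.1] [63.7 39.5] long axis 55.2 cent [496.7 -39.8] [497.3 -38.9]
0.69 [526. 459.] rect [ 534.9 -303.8] [23.4 44.3] long axis 103.0 cent [ 534.1 -304.3] [ 534.1 -304.8]
23.15 tcp [494.7 -40.  193.8] w 85.5
upper1 0.64 [308.7 217.5] 1842 circ [497.6 -39.7  32.9] cent [498.6 -30. ]
```

View pics/w8.png

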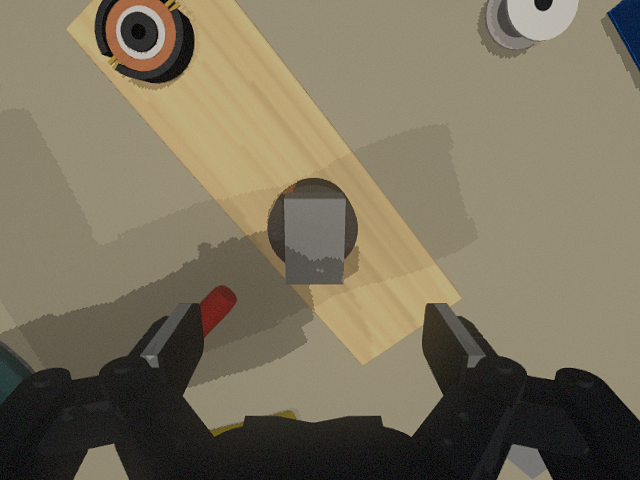

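>>> apply_moves(
  motion=[1,-0.57,4.75,-0.6,18,1,-0.57,4.75,-0.6,18,1,-0.57,4.75,-0.6,18,1,-0.57,4.75,-0.6,18,1,-0.57,4.75,-0.6,18,1,-0.57,4.75,-0.6,18,1,-0.57,4.75,-0.6,18,1,-0.57,4.75,-0.6,18,1,-0.57,4.75,-0.6,18,1,-0.57,4.75,-0.6,18,1,-0.57,4.75,-0.6,18,1,-0.57,4.75,-0.6,18],
)

```text
t: 24.2
tcp_pos: [471.9, 149.9, 170.0]
eef_rot: [-0.001, 0.331, 0.944, -0.0]
force: [-0.4, -0.2, -0.1]
width: 85.5
```

```bash
python3 - <<'E'
from e import *
W=look("lower1",38);print(sense()["eef_rot"].round(3))
cv2.imwrite("pics/w9.png",W["color"][:,:,::-1])
for x in dets(W,"lower1"):
    c=circ(W,x["region"],38);r=slot(W,c[:2],38,(28.5,32));print(r[:4],r[4][::6].astype(int).tolist())
E
```

```text
24.25 tcp [471.9 149.9 170. ] w 85.4
lower1 0.64 [311.2 225. ] 6045 circ [470.9 150.1  32.9] cent [470.  150.9]
[-0.001  0.333  0.943 -0.   ]
(6, np.float32(75.7), 160, np.float32(-58.2)) [139, 152, 137, 72, 76, 75, 76, 78, 80, 84, 80, 80, 68, 63, 63, 61, 61, 62, 61, 60, 61, 61, 61, 60, 59, 58, 57, 57, 54, 86, 97, 98, 56, 53, 59, 58, 57, 60, 56, 59, 69, 70, 71, 73, 70, 70, 74, 71, 72, 72, 72, 72, 72, 70, 74, 72, 70, 72, 71, 92]
```

View pics/w9.png

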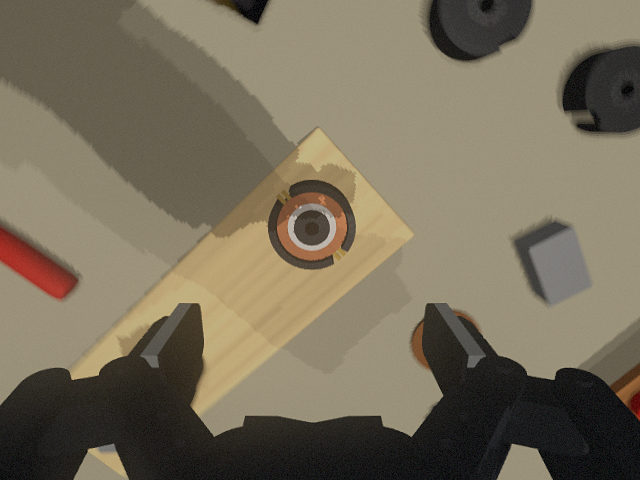

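>>> apply_moves(
  motion=[0.8,4.33,0.54,-1.12,0,0.8,4.33,0.54,-1.12,0,0.8,4.33,0.54,-1.12,0,0.8,4.33,0.54,-1.12,0,0.8,4.33,0.54,-1.12,0,0.8,4.33,0.54,-1.12,0,0.8,4.33,0.54,-1.12,0],
)

```text
t: 24.93
tcp_pos: [645.4, 171.4, 124.8]
eef_rot: [-0.001, 0.335, 0.942, -0.0]
force: [-0.4, -0.6, -0.5]
width: 77.1
```

```bash
python3 - <<'E'
from e import *
look("sheet1",4)
E
```

```text
24.98 tcp [644.9 171.5 125.6] w 77.0
sheet1 0.88 [311.  229.5] 6354 circ [644.6 171.4  32.6] cent [643.7 172.1]
```

>>> apply_moves(
  motion=[0.8,0,0,-1,0,0.8,0,0,-2,0,0.8,0,0,-2.7,0,0.8,0,0,-3.1,0,0.8,0,0,-3.25,0,0.65,0,0,-3.25,0,0.65,0,0,-3.25,0,0.3,0,0,-3.25,0,0.3,0,0,-3.25,0,0.3,0,0,-3.25,0,0.3,0,0,-3.25,0,0.3,0,0,-3.25,0],
  newtons=30,
)

```text
t: 26.03
tcp_pos: [647.8, 171.5, -0.1]
eef_rot: [0.003, 0.334, 0.943, 0.001]
force: [-1.3, -1.8, 19.8]
width: 55.9
```

>>> apply_moves(
  motion=[0.3,0,0,0.3,0,0.3,0,0,1,0,0.3,0,0,2,0,0.3,-0.5,0,2.2,0,0.3,-1.5,-0.54,2.2,0,0.3,-2.5,-0.54,2.2,0,0.3,-3.5,-0.54,2.2,0,0.3,-4.2,-0.54,2.2,0,0.3,-4.34,-0.54,2.2,0,0.3,-4.34,-0.54,2.2,0],
)

```text
t: 26.87
tcp_pos: [471.0, 150.1, 85.8]
eef_rot: [0.001, 0.334, 0.943, 0.001]
force: [1.2, -0.4, 0.1]
width: 55.3
```

```bash
python3 - <<'E'
from e import *
look("sheet1",89)
E
```

```text
26.92 tcp [472.7 150.1  85.6] w 55.4
sheet1 0.82 [141.6 452. ] 322 circ [485.   37.7   8.8] cent [478.1  40.3]
sheet1 0.53 [463.5 431.2] 302 circ [563.5 166.5   5.1] cent [563.5 166.5]
```

>>> apply_moves(
  motion=[0.8,4.3,0.53,1,0,0.8,4.3,0.53,1,0,0.8,4.3,0.53,1,0,0.8,4.3,0.53,1,0,0.8,4.3,0.53,1,0,0.8,4.3,0.53,1,0,0.8,4.3,0.53,1,0],
)

```text
t: 27.55
tcp_pos: [645.0, 171.0, 123.3]
eef_rot: [-0.0, 0.334, 0.943, -0.0]
force: [-0.8, 0.5, 0.3]
width: 77.0
```

```bash
python3 - <<'E'
from e import *
look("sheet1",4);look("lower1",38)
E
```

```text
27.6 tcp [643.9 171.  123.5] w 76.8
27.7 tcp [643.1 171.  123.9] w 77.0
lower1 0.85 [  4.4 265.2] 448 circ [506.5 -11.3  27.5] cent [524.5   2.7]
lower1 0.59 [101.2  50.7] 11481 circ [476.5 153.2  35.7] cent [479.1 151.7]
```

```bash
python3 - <<'E'
from e import *
W=look("sheet1",4)
cv2.imwrite("pics/w10.png",W["color"][:,:,::-1])
E
```

```text
27.8 tcp [643.2 171.1 124.3] w 76.9
sheet1 0.88 [313.5 231.3] 6417 circ [644.5 171.7  32.8] cent [643.6 172.4]
```

View pics/w10.png

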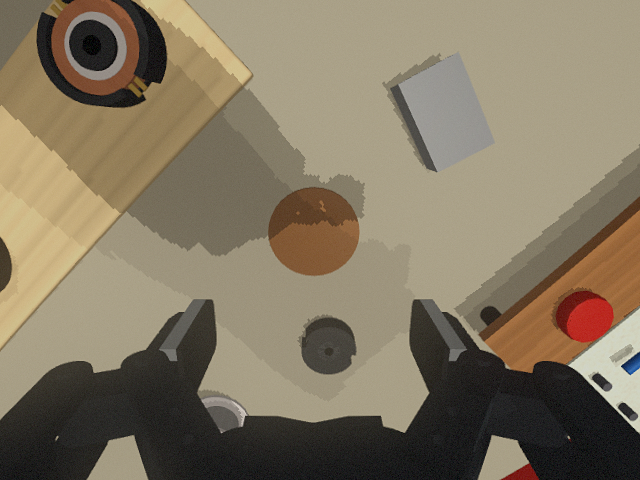

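>>> apply_moves(
  motion=[0.8,0.03,0.01,-1,0,0.8,0.03,0.01,-2,0,0.8,0.03,0.01,-2.7,0,0.8,0.03,0.01,-3.1,0,0.8,0.03,0.01,-3.23,0,0.65,0.03,0.01,-3.23,0,0.65,0.03,0.01,-3.27,0,0.65,0.03,0.01,-3.27,0,0.65,0.03,0.01,-3.27,0],
)

```text
t: 28.6
tcp_pos: [645.9, 171.7, -5.4]
eef_rot: [0.001, 0.334, 0.943, 0.0]
force: [0.5, 0.2, 1.3]
width: 70.5
```

Lower until the tips touch, then back off and close.

>>> apply_moves(
  motion=[0.65,-0.02,0,-0.04,0,0.65,-0.02,0,-0.04,0,0.65,-0.02,0,-0.04,0],
)

```text
t: 28.85
tcp_pos: [644.6, 171.6, -7.8]
eef_rot: [0.0, 0.334, 0.943, 0.0]
force: [-0.6, 1.1, 4.6]
width: 70.4
```

>>> apply_moves(
  motion=[0.65,0,0,0.04,0,0.65,0,0,0.04,0,0.3,0,0,0.04,0,0.3,0,0,0.04,0,0.3,0,0,0.04,0,0.3,0,0,0.04,0],
)

```text
t: 29.35
tcp_pos: [644.7, 171.6, -5.9]
eef_rot: [0.0, 0.334, 0.943, 0.0]
force: [-1.7, -1.3, 9.3]
width: 63.8
```

>>> apply_moves(
  motion=[0.3,0,0,0.3,0,0.3,0,0,1,0,0.3,0,0,2,0,0.3,0,0,2.2,0],
)

```text
t: 29.68
tcp_pos: [646.3, 171.8, 86.7]
eef_rot: [0.003, 0.334, 0.943, 0.001]
force: [1.3, -0.3, 1.0]
width: 63.6
```

>>> apply_moves(
  motion=[0.3,-1,-0.12,0,0,0.3,-2,-0.25,0,0,0.3,-3,-0.37,0,0,0.3,-4,-0.5,0,0,0.3,-4.34,-0.54,0,0,0.3,-4.34,-0.54,0,0,0.3,-4.34,-0.54,-0.5,0,0.3,-4.34,-0.54,-1,0,0.3,-4.34,-0.54,-1.15,0,0.3,-4.34,-0.54,-1.2,0,0.3,-4.34,-0.54,-1.2,0,0.3,-4.34,-0.54,-1.2,0],
)

```text
t: 30.68
tcp_pos: [471.5, 150.0, 33.9]
eef_rot: [0.0, 0.334, 0.943, 0.0]
force: [0.6, 0.5, 0.5]
width: 63.9
```

>>> apply_moves(
  motion=[0.3,0,0,-0.03,0,0.3,0,0,-0.03,0,0.66,0,0,-0.03,0,0.75,0,0,-0.03,0,0.85,0,0,-0.03,0,0.85,0,0,0,0,1,0,0,0.5,0,1,0,0,1.5,0,1,0,0,2.5,0,1,0,0,3.5,0,1,0,0,3.5,0,1,0,0,3.5,0],
)

```text
t: 31.68
tcp_pos: [471.8, 150.1, 175.3]
eef_rot: [0.002, 0.334, 0.943, 0.001]
force: [-0.6, -0.2, -0.0]
width: 85.1
```

```bash
python3 - <<'E'
from e import *
look("sheet1",42)
T=read_camera("top");S=read_camera("scene")
for q in ["upper1","weight1"]:
  a=dets(T,q);b=dets(S,q)
  for x in a:
    r=[tri([T,S],[x["uv"],y["uv"]]) for y in b]
    if r: 
        X,e=min(r,key=lambda k:k[1]);print(q,round(x["c"],2),x["uv"].round(0),X.round(1),round(e,1))
E
```

```text
31.73 tcp [471.  150.  173.7] w 85.4
sheet1 0.87 [311.2 224.9] 5945 circ [471.7 150.4  32.9] cent [470.9 151.1]
upper1 0.68 [337. 288.] [490.1 -32.9  29.5] 1.6
upper1 0.33 [498. 322.] [ 511.6 -218.1  175.9] 119.4
weight1 0.84 [342. 282.] [495.1 -41.9  79. ] 0.2
weight1 0.75 [518. 265.] [ 537.5 -395.1   12.1] 0.7
```

>>> apply_moves(
  motion=[1,-1.1,4.81,-1.1,8.9,1,-1.1,4.81,-1.1,8.9,1,-1.1,4.81,-1.1,8.9,1,-1.1,4.81,-1.1,8.9,1,-1.1,4.81,-1.1,8.9,1,-1.1,4.81,-1.1,8.9,1,-1.1,4.81,-1.1,8.9,1,-1.1,4.81,-1.1,8.9],
)

```text
t: 32.75
tcp_pos: [426.2, 342.8, 128.7]
eef_rot: [-0.0, -0.049, 0.999, -0.0]
force: [0.2, -0.5, 0.9]
width: 85.8
```

```bash
python3 - <<'E'
from e import *
W=look("upper1",28);print(sense()["eef_rot"].round(3))
for x in dets(W,"upper1"):
    c=circ(W,x["region"],28)
    r=slot(W,c[:2],28);print(c,r[:4]);print(r[4][::6].astype(int).tolist())
cv2.imwrite("pics/w11.png",W["color"][:,:,::-1])
E
```

```text
32.8 tcp [426.5 342.4 128.9] w 85.5
upper1 0.9 [308.8 236.4] 7276 circ [425.8 340.8  32.7] cent [424.5 340.6]
upper1 0.8 [363.1 374.3] 6081 circ [529.8 392.5  36.8] cent [528.3 391.9]
[-0.    -0.047  0.999 -0.   ]
[425.8 340.8  32.7] (175, np.float32(80.3), 152, np.float32(-63.0))
[128, 128, 73, 80, 74, 76, 79, 76, 77, 76, 76, 79, 77, 76, 82, 81, 82, 81, 81, 83, 83, 80, 77, 58, 56, 55, 53, 54, 65, 109, 109, 106, 53, 54, 52, 50, 48, 49, 51, 50, 51, 65, 74, 79, 75, 74, 73, 74, 78, 74, 75, 77, 73, 75, 74, 74, 74, 73, 128, 128]
[529.8 392.5  36.8] (94, np.float32(25.2), 65, np.float32(-22.2))
[57, 55, 56, 56, 57, 56, 55, 55, 56, 56, 57, 59, 55, 59, 104, 66, 61, 68, 80, 86, 83, 75, 59, 46, 48, 48, 49, 51, 52, 52, 51, 52, 51, 51, 51, 52, 52, 52, 54, 53, 52, 54, 54, 54, 70, 71, 80, 70, 64, 51, 50, 65, 63, 62, 61, 58, 58, 57, 56, 56]
```

View pics/w11.png

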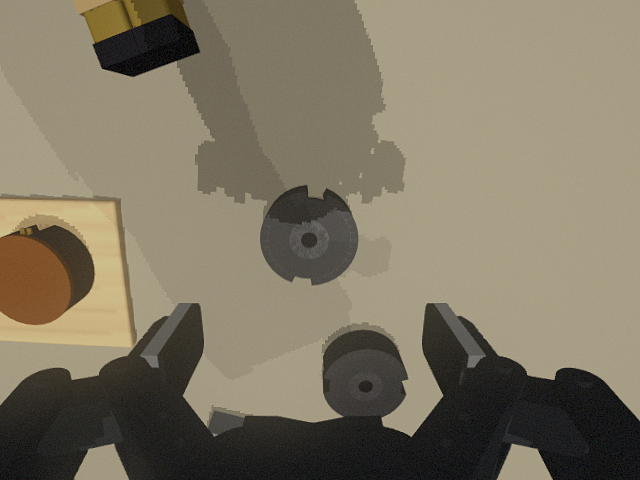

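>>> apply_moves(
  motion=[1,-0.015,-0.03,-1,-1.3,1,-0.015,-0.03,-1.8,-2.1,1,-0.015,-0.03,-2.6,-2.1,1,-0.015,-0.03,-3.05,-2.1,1,-0.015,-0.03,-3.11,-2.1,1,-0.015,-0.03,-3.11,-2.1,0.3,-0.015,-0.03,-3.11,-2.1,0.3,-0.015,-0.03,-3.11,-2.1,0.3,-0.015,-0.03,-3.11,-2.1,0.3,-0.015,-0.03,-3.11,-2.1,0.3,-0.015,-0.03,-3.11,-2.1],
  newtons=40,
)

```text
t: 33.82
tcp_pos: [427.1, 341.5, 6.9]
eef_rot: [0.001, 0.044, 0.999, 0.001]
force: [-0.9, -2.1, 9.5]
width: 65.4
```

>>> apply_moves(
  motion=[0.3,0,0,0.8,0,0.3,0,0,1.6,0,0.3,0,0,2,0,0.3,0.2,-0.9,2,0.5,0.3,0.4,-1.8,2,1,0.3,0.7,-2.7,2,1.5,0.3,0.9,-3.6,2,2.1,0.3,1.13,-4.4,2,2.1,0.3,1.13,-4.77,2,2.1,0.3,1.13,-4.77,2,2.1,0.3,1.13,-4.77,2,2.1],
)

```text
t: 34.73
tcp_pos: [471.9, 149.7, 86.0]
eef_rot: [0.001, -0.047, 0.999, 0.0]
force: [1.0, 0.6, -2.2]
width: 65.0
```

>>> apply_moves(
  motion=[0.3,0,0.01,-0.5,0,0.3,0,0.01,-0.8,0,0.3,0,0.01,-0.86,0,0.3,0,0.01,-0.88,0,0.3,0,0.01,-0.88,0,0.3,0,0.01,-0.88,0],
)

```text
t: 35.23
tcp_pos: [471.8, 151.2, 50.5]
eef_rot: [0.001, -0.048, 0.999, 0.0]
force: [-0.2, 0.1, -2.8]
width: 65.1
```

>>> apply_moves(
  motion=[0.3,0,0,-0.03,0,0.3,0,0,-0.03,0,0.3,0,0,-0.03,0],
)

```text
t: 35.48
tcp_pos: [471.8, 151.0, 49.0]
eef_rot: [0.001, -0.048, 0.999, 0.0]
force: [0.1, 2.3, 3.3]
width: 65.3
```

>>> apply_moves(
  motion=[0.65,0,0,0,0,0.8,0,0,0,0,1,0,0,0,0,1,0,0,0,0,1,0,0,1,0,1,0,0,2,0,1,0,0,3,0,1,0,0,3,0,1,0,0,3,0],
)

```text
t: 36.23
tcp_pos: [472.5, 150.9, 170.4]
eef_rot: [0.002, -0.048, 0.999, 0.0]
force: [-0.3, -0.4, -1.1]
width: 85.6
```

```bash
python3 - <<'E'
from e import *
W=look("upper1",70)
for x in dets(W,"upper1"):
    c=circ(W,x["region"],70)
    if abs(c[0]-472)<20 and abs(c[1]-150)<20: r=slot(W,c[:2],70);print(r[:4],r[4][::6].astype(int).tolist())
cv2.imwrite("pics/w12.png",W["color"][:,:,::-1])
T=read_camera("top");blk(T,25)
E
```

```text
36.28 tcp [471.6 150.7 168.8] w 85.8
upper1 0.94 [312.7 233.7] 7415 circ [470.4 151.2  32.9] cent [469.  151.1]
upper1 0.65 [ 68.  223.6] 3059 circ [472.6 -16.4  19.7] cent [477.9 -14.4]
upper1 0.58 [574.4 315.5] 5152 circ [513.9 350.1  32.7] cent [512.5 348.9]
(8, np.float32(63.9), 161, np.float32(-42.3)) [140, 138, 141, 118, 71, 72, 72, 71, 73, 73, 72, 75, 74, 72, 72, 77, 80, 77, 77, 80, 77, 80, 64, 55, 56, 52, 53, 51, 48, 49, 61, 60, 60, 43, 48, 50, 49, 50, 52, 55, 53, 55, 73, 74, 74, 75, 73, 74, 75, 75, 73, 74, 73, 73, 72, 73, 73, 70, 69, 70]
36.43 tcp [470.6 150.6 167.3]
0.96 [518. 265.] rect [ 536.3 -390. ] [41.8 70.4] long axis 100.4 cent [ 536.7 -390.3] [ 536.4 -390.1]
0.83 [342. 281.] rect [501.7 -45.2] [70.2 49.3] long axis 55.8 cent [501.7 -44.3] [501.7 -44.6]
```

View pics/w12.png

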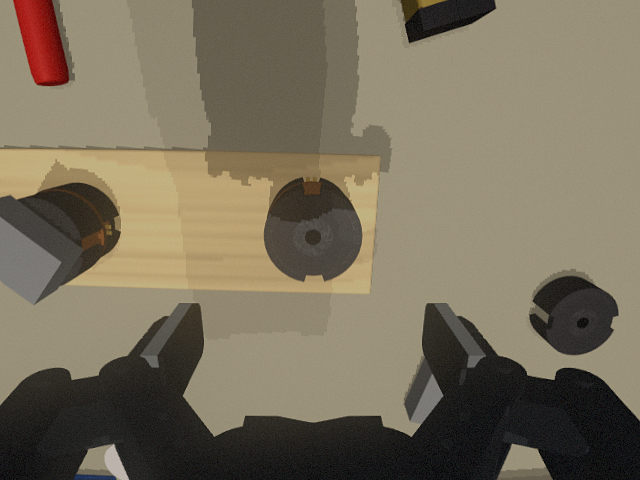

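>>> apply_moves(
  motion=[1,4.05,3.42,-1,-4,1,4.05,3.42,-1,-4,1,4.05,3.42,-1,-4,1,4.05,3.42,-1,-4,1,4.05,3.42,-1,-4,1,4.05,3.42,-1,-4,1,4.05,3.42,-1,-4,1,4.05,3.42,-1,-4],
)

```text
t: 37.15
tcp_pos: [632.7, 287.3, 127.2]
eef_rot: [-0.001, 0.126, 0.992, -0.001]
force: [-0.6, -1.1, 0.6]
width: 85.2
```

```bash
python3 - <<'E'
from e import *
W=read_camera("wrist");blk(W,25);print(sense()["eef_rot"].round(3))
E
```

```text
37.2 tcp [632.5 286.9 128. ]
0.86 [311. 234.] rect [631.  287.4] [41.1 64.2] long axis 169.5 cent [630.1 287.6] [629.4 287.7]
[-0.     0.126  0.992 -0.   ]
```

>>> apply_moves(
  motion=[1,0.01,0,-1,0.8,1,0.01,0,-2,0.8,1,0.01,0,-2.7,0.8,1,0.01,0,-3.0,0.8,1,0.01,0,-3.07,0.8,1,0.01,0,-3.07,0.8,-0.4,0.01,0,-3.07,0.8,-0.4,0.01,0,-3.07,0.8,-0.4,0.01,0,-3.07,0.8,-0.4,0.01,0,-3.07,0.8,-0.4,0.01,0,-3.07,0.8,-0.4,0.01,0,-3.07,0.8],
  newtons=60,
)

```text
t: 38.25
tcp_pos: [634.3, 287.5, 7.1]
eef_rot: [0.001, 0.091, 0.996, 0.0]
force: [-2.9, -1.8, 10.4]
width: 38.6
```

>>> apply_moves(
  motion=[-0.4,0,0,0.8,0,-0.4,0,0,1.6,0,-0.4,0,0,2.4,0,-0.4,-0.7,-0.6,2.6,0,-0.4,-1.4,-1.2,2.6,0,-0.4,-2.1,-1.8,2.6,0,-0.4,-2.8,-2.4,2.6,0,-0.4,-3.5,-3,2.6,0,-0.4,-4.04,-3.42,2.6,0,-0.4,-4.04,-3.42,2.6,0,-0.4,-4.04,-3.42,2.6,0],
)

```text
t: 39.17
tcp_pos: [471.2, 150.1, 110.2]
eef_rot: [0.0, 0.092, 0.996, 0.0]
force: [0.8, -0.9, -3.3]
width: 39.1
```

>>> apply_moves(
  motion=[-0.4,0.02,0.01,-0.5,0,-0.4,0.02,0.01,-0.75,0,-0.4,0.02,0.01,-0.8,0,-0.4,0.02,0.01,-0.81,0,-0.4,0.02,0.01,-0.81,0],
)

```text
t: 39.58
tcp_pos: [473.5, 151.5, 77.4]
eef_rot: [0.0, 0.091, 0.996, 0.0]
force: [-0.2, -0.3, -3.6]
width: 38.6
```

>>> apply_moves(
  motion=[-0.4,0,0,-0.015,0,-0.4,0,0,-0.015,0,-0.4,0,0,-0.015,0],
)

```text
t: 39.83
tcp_pos: [473.5, 151.4, 77.1]
eef_rot: [0.0, 0.091, 0.996, 0.0]
force: [0.8, 1.9, 0.9]
width: 38.5
```

Contact is starting, so release and rise clear.

>>> apply_moves(
  motion=[-0.4,0,0,0,0,0.1,0,0,0,0,0.3,0,0,0,0,0.6,0,0,0,0,0.6,0,0,0.5,0,0.8,0,0,1.5,0,1,0,0,2.5,0,1,0,0,3.3,0,1,0,0,4,0,1,0,0,4,0],
)

```text
t: 40.67
tcp_pos: [474.6, 151.3, 241.7]
eef_rot: [0.003, 0.091, 0.996, 0.001]
force: [-0.3, -0.1, -0.3]
width: 85.6
```

```bash
python3 - <<'E'
from e import *
W=read_camera("wrist");blk(W,95)
cv2.imwrite("pics/w13.png",W["color"][:,:,::-1])
for x in dets(W,"upper1"): print(x["c"],x["uv"].round(),circ(W,x["region"],70))
E
```

```text
40.72 tcp [474.1 151.2 239.1]
0.91 [ 98. 278.] rect [490.9 -34.1] [68.4 55. ] long axis 55.7 cent [490.8 -34. ] [490.4 -33.7]
0.61 [312. 215.] rect [470.8 152.6] [40.3 64.2] long axis 169.6 cent [470.2 152.6] [469.5 152.7]
0.72 [128. 254.] [473.6 -17.5  18. ]
0.6 [557. 220.] [519.2 362.2  31.8]
```

>>> apply_moves(
  motion=[1,-3,-10,0,0,1,-3,-10,0,0,1,-3,-10,0,0,1,-3,-10,0,0,1,-3,-10,0,0,1,-3,-10,0,0,1,-3,-10,0,0,1,-3,-10,0,0,1,-3,-10,0,0,1,-3,-10,0,0,1,-3,-10,0,0,1,-3,-10,0,0],
)

```text
t: 41.82
tcp_pos: [351.7, -250.3, 235.3]
eef_rot: [-0.001, 0.094, 0.996, 0.001]
force: [0.1, 0.8, -0.6]
width: 85.4
```

```bash
python3 - <<'E'
from e import *
T=read_camera("top");S=read_camera("scene")
for q in ["upper1","weight1","lower1","sheet1"]:
  a=dets(T,q);b=dets(S,q)
  for x in a:
    r=[tri([T,S],[x["uv"],y["uv"]]) for y in b]
    if r: 
        X,e=min(r,key=lambda k:k[1]);print(q,round(x["c"],2),x["uv"].round(0),X.round(1),round(e,1))
a=T["color"][230:350,190:430,::-1];b=S["color"][130:290,210:370,::-1]
im=np.vstack([cv2.resize(a,(720,360),interpolation=3)]);b=cv2.resize(b,(560,560),interpolation=3)
cv2.imwrite("pics/fT.png",im);cv2.imwrite("pics/fS.png",b)
E
```

```text
upper1 0.83 [244. 296.] [471.1 143.8  41.8] 1.9
upper1 0.8 [337. 285.] [494.4 -33.6  31.6] 0.8
upper1 0.8 [118. 261.] [538.5 396.3  12.1] 0.4
weight1 0.88 [235. 293.] [472.1 152.5  81.4] 0.3
weight1 0.76 [518. 265.] [ 537.5 -395.5   12. ] 0.7
weight1 0.59 [342. 281.] [496.2 -41.9  80.9] 0.4
sheet1 0.61 [498. 322.] [ 425.3 -352.     1.9] 0.7
```

View pics/fS.png

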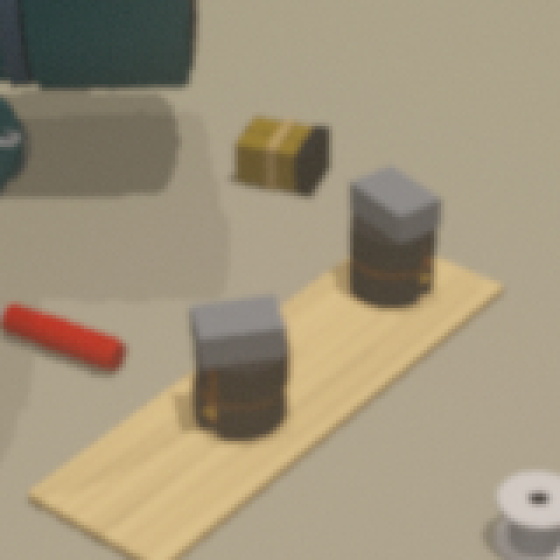

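View pics/w13.png

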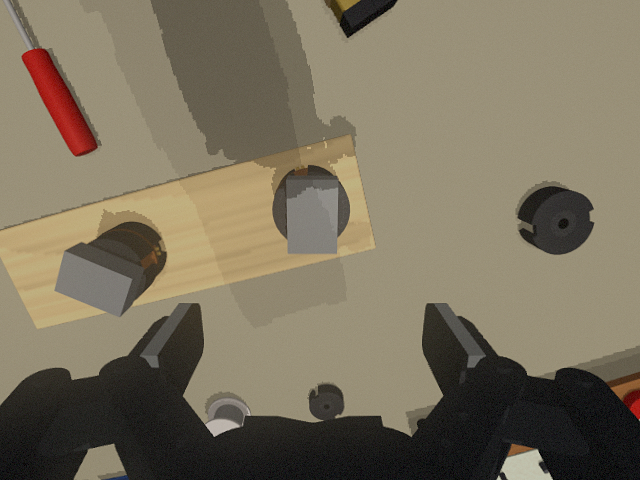

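>>> apply_moves(
  motion=[1,3.6,5.25,-0.8,0,1,3.6,5.25,-0.8,0,1,3.6,5.25,-0.8,0,1,3.6,5.25,-0.8,0,1,3.6,5.25,-0.8,0,1,3.6,5.25,-0.8,0,1,3.6,5.25,-0.8,0,1,3.6,5.25,-0.8,0,1,3.6,5.25,-0.8,0],
)

```text
t: 43.07
tcp_pos: [496.8, -38.6, 204.6]
eef_rot: [-0.0, 0.091, 0.996, -0.0]
force: [-0.1, -0.6, 1.1]
width: 85.4
```

```bash
python3 - <<'E'
from e import *
W=read_camera("wrist");s=sense();print(s["t"],s["tcp_pos"].round(1))
blk(W,95)
wm=np.zeros((480,640),np.uint8)
for x in dets(W,"weight1"): wm|=x["region"].astype(np.uint8)
wm=cv2.dilate(wm,np.ones((7,7)))
for q in ["upper1","lower1","sheet1"]:
  for x in dets(W,q):
    c,_=cv2.findContours(x["region"].astype(np.uint8),0,1);c=max(c,key=cv2.contourArea)[:,0]
    c=c[wm[c[:,1],c[:,0]]==0]
    if len(c)<15: continue
    P=onz(W,c,70)[:,:2]
    f=least_squares(lambda v:np.hypot(*(P-v).T)-33,[495,-40],loss="soft_l1",f_scale=.5)
    print(q,round(x["c"],2),x["uv"].round(),len(c),f.x.round(1),"med res",np.median(abs(f.fun)).round(2))
E
```

```text
43.1167 [496.6 -39.3 204.7]
43.12 tcp [496.6 -39.3 204.7]
0.73 [574. 150.] rect [470.4 144.2] [56.2 60.6] long axis 170.2 cent [469.6 144.6] [469.4 144. ]
0.63 [  7. 306.] rect [ 510.2 -276.6] [15.5 37.1] long axis 154.7 cent [ 508.5 -279.3] [ 509.7 -279. ]
0.59 [308. 230.] rect [493.3 -40.6] [61.8 45.1] long axis 55.0 cent [493.1 -41.3] [492.6 -40.8]
upper1 0.97 [320. 196.] 74 [492.1 -39.6] med res 0.36
upper1 0.71 [520. 146.] 101 [455.4  83.4] med res 8.74
lower1 0.83 [298. 176.] 64 [489.8 -38.7] med res 0.95
lower1 0.59 [495. 144.] 178 [458.2  72.7] med res 7.6
sheet1 0.74 [  5. 201.] 109 [ 446.  -241.9] med res 3.36
sheet1 0.73 [513. 131.] 40 [463.7  71.2] med res 0.61
```

```bash
python3 -c "
from cell import *
print(close_job(), sense()['t'])"
```

```text
the job is handed in; nothing more can be done
the job is handed in; nothing more can be done
```

I handed the job in at about 43 s of robot time. Only one lower half was on the board at the start. I set the bench half next to it and closed both chokes with gap sheet, upper half (mouth-down) and steel block. One sheet, one upper half and one block are left over as spares.

- **Failed grasp:** the first try at the second sheet missed because the fingers slid over it. I re-gripped it lower and it held.
- **Block heights:** the last top and scene views put the block centres at z ≈ 81 mm, against an expected 82.5 mm.
- **Block positions:** the blocks are within about 2–3 mm of the stack centres at (494.5, -39.5) and (471, 150) mm.
- **Sheets and upper halves:** each was within about 2 mm of centre when looked at right after placing. The wire slots line up within a few degrees.
- **Disagreement:** with the first stack's block on, two opposite wrist views put its upper half at x = 497.6 and 492.1 mm. The lower body showing on the near side explains this, and the mean of 494.9 agrees with the earlier reading.
- **Not measured at the end:** the tilt of the parts, and the final positions of the solder reel and the small core half. I never gripped the reel or the small core, and in the late pictures they stand in their old places. I saw no block knocked aside.

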